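# Clear the upper sunglasses case into its tray and show the lower one to the camera

### The arm

A 7-joint arm with a two-finger parallel gripper is mounted at the origin on the work surface. World frame = base frame: x ahead of the robot, y to its left, z up, the work surface at z = 0. Lengths are in m, angles in rad, forces in N, time in s.
With the tool pointing down it reaches from about 0.425 to 1.025 m from the base axis. Payload 3.6 kg.
Tool frame: the origin (TCP) lies at the very end of the fingers, on their centre line; the grasp point (between the pads) lies 19 mm behind it; z points along the fingers, x is the direction in which the jaws open and shut, and the axes are right-handed (so a half turn about z gives the same grasp; the last joint's range is limited). The gripper opens to 85 mm and grips with 20 to 120 N. Pads are 22 mm wide; open, the fingers measure 114 mm over their backs; the gripper's body (76 mm by 85 mm) begins 54 mm behind the grasp point. The pads swing forward as they close: fully open they stand 13 mm farther back than shut.
Start: joints at [-1.397, 0.591, 0.048, 1.609, -0.033, 0.943, -0.034], TCP at [0.191, 0.699, 0.231] pointing down, gripper open.
Joint ranges: [-2.69, 2.69], [-0.47, 2.24], [-1.27, 1.36], [0.19, 2.51], [-1.53, 4.68], [0.08, 2.07], [-3.09, 3.09]. Speed limits (rad/s): [2.57, 2.57, 3.14, 3.14, 3.14, 3.14, 3.14].

### API

Orientations are given as a unit quaternion [x, y, z, w].
In Python, from plant import read_state, eyes, arm gives the robot as it stands.
- The arm moves only by the tool jog_arm, never from a script. Its argument "steps" is a list that holds one entry, the list of rows, each a list of 6 numbers: the shift along the tool's x, y, z as a fraction of full scale, then the turn, a rotation vector about the tool's x, y, z as a fraction of full scale. A call has 1 to 5 rows; each row is the pose to reach, as a shift and turn from the pose commanded when the call began, along the tool's axes at that moment; what a row does not reach only later rows make up. Full scale, the value 1, is 500 mm for a shift and 45 degrees for a turn. A row lasts 1/8 s, in which the tool goes at most 62.5 mm and 10.7 degrees, less where a joint would pass 70% of its speed; a pose out of reach is approached as far as the arm can. A call with a number of a shift or a turn outside -1 to 1 is refused whole. A call with a gripper value outside its range is refused whole. "fingers" is the gripper's target within -1 to 1 (fully open at 1, half-way at 0, shut at -1), set as the call begins (left out, the last holds). The fingers move at their own pace and stop on an object; the grip force is fixed at half the most. Time passes only in rows, so rows that repeat a pose let the fingers close. It gives the time, the measured TCP pose, the force and the opening at its end, in the units of the state.
- read_state(): the state, without advancing time (a new reading comes with each control period).
- eyes.read_camera(name): name is "scene" or "top" or "wrist"; returns a dict with "image" (400x640x3 uint8, red, green, blue), "intrinsics" (3x3 intrinsics, pixels), "position" and "orientation" of the camera in the world; the wrist camera has in their place "hand_eye" (4x4, takes a point from camera to tool coordinates, whose origin is the TCP and whose axes are the tool frame's). Camera axes: x right, y up, looking along -z (the intrinsics and any distortion apply to the point x, -y, -z); pixel columns grow to the right and rows downward; lengths in m; the calibration is good to about 2 mm. The wrist camera is an equidistant fisheye: a pixel r from the principal point sees the ray r / f radians off the axis. A picture is of the moment at which its call begins: read the wrist's pose just before it. There is no depth.
- arm.hand_in(): hands the job in, once; it reports no verdict.
The state is a dict: "t": time; "q": joint angles; "joint_vel": joint speeds; "joint_torque": joint torques, N m; "ee_pos": TCP position; "tcp_rot": TCP orientation; "force": force on the tool from outside, world axes, zero at the start; "wrist_torque": the same for the moment, N m; "opening": opening from 0.0 (shut) to 1.0 (fully open).
Only numpy, scipy, OpenCV 4.12 (cv2) and the standard library are available. Lean on these libraries where they do the work, as an engineer would, in place of code of your own. Each camera call takes 0.05 s, during which the arm holds its last target.

### The job

Take the upper of the two stacked sunglasses cases and seat it, lid up, flat and square in the recess of the wooden tray. Then pick up the lower case and present it to the table camera: centred on the lens axis 15 cm straight in front of the lens, lid still on the upper side, long axis pointing at the camera, with the end towards the camera raised 30 degrees so that the lens sees its underside. Finish while holding it still there in the gripper, and leave the bowl, the glass dome and the keys where they are.

Things in the scene. Friction and masses are not known exactly. Their poses are not given: they have to be found in the camera images.
- upper_case: Upper of two identical brown hard plastic sunglasses cases, 150 long (its x) x 55 wide (its y) x 36 high (its z), mm, straight sides, flat top and underside, steel clasp on one long side; about 0.13 kg. Origin at the centre of its underside, z up through the lid. It lies on the lower case, roughly aligned with it. The two ends are equivalent
- lower_case: Lower of the two cases, same shape, size and frame (150 x 55 x 36 mm, origin at the centre of its underside); it lies on the console top, which is z = 0
- lower_center (a point): Centre of the lower case's volume, 18 mm above the middle of its underside; axes as the case
- tray: Dark wooden valet tray fixed to the console, 206 (x) x 111 (y) x 18 mm high, with one rectangular recess open at the top, 156 (x) x 61 (y) mm, 12 mm deep, its floor 6 mm above the underside. Origin at the centre of its underside
- pocket (a point): Centre of the recess floor of the tray, 6 mm above the console top; axes as the tray, x along the recess's length. A seated case has its origin here, its long axis along x (either way round)
- camera: Black table camera on a small tripod, fixed, 95 wide, top about 240 mm above the console; origin on the console top under it. The lens looks along its own -x, level, with the lens axis 200 mm above the console; tripod feet reach 60 mm out
- lens (a point): Centre of the front glass of the camera's lens, 50 mm in front of the camera's origin (its own -x), 200 mm above the console; axes as the camera, the view is along -x
- show (a point): The pose asked of the lower case: the point 150 mm in front of the lens glass on the lens axis. Its x axis points towards the camera and 30 degrees up (long axis of the case, either way round), y is level, z is the way the lid must face. The centre of the case (lower_center) goes to its origin
- bowl: Blush ceramic bowl, rim 130 mm across, 55 mm high, loose; leave it alone. Origin at the centre of its underside
- dome: Small glass dome on a wooden disc, 92 mm across, 100 mm high, loose; leave it alone. Origin at the centre of its underside
- keyring: Steel keyring 35 mm across with three keys fanned out along its +x, 5 mm thick, reaching 67 mm from the ring's centre, loose, lying flat; leave it alone. Origin at the ring's centre, underside
Not all that is in view belongs to the job. What is shaped like the upper_case but blue, green or orange is not meant.

How it is judged:
On the way:
1. the upper case lies flat and square in the tray's recess, let go (z of upper_case in the frame of pocket between -0.004 and 0.0035 m and x of upper_case in the frame of pocket between -0.007 and 0.007 m and y of upper_case in the frame of pocket between -0.007 and 0.007 m and angle between the x axis of upper_case and the x axis of tray, either way round below 0.06 rad and angle between upper_case's own z axis and vertical below 0.04 rad and contact force between upper_case and the fingers below 0.1 N), for 0.2 s.
At the end, for the whole second after the job is handed in: Lower case held still in the fingers, touching nothing else, centre within 30 mm of the asked point, axes within 10 degrees of the asked attitude, lid on the upper side; upper case lid up, let go, flat in the recess within 7 mm and 3.4 degrees; bowl, dome, keys within 20 mm of their starts (all of step 1 and distance between lower_center and show below 0.03 m and angle between the x axis of lower_case and the x axis of show, either way round below 0.17 rad and angle between the y axis of lower_case and the y axis of show, either way round below 0.17 rad and angle between lower_case's own z axis and vertical below 1 rad and contact force between lower_case and the fingers above 1 N and linear speed of lower_case below 0.02 m/s and angular speed of lower_case below 0.1 rad/s and contact force between lower_case and camera below 0.1 N and contact force between lower_case and upper_case below 0.1 N and distance of each of bowl, dome, keyring from where it was at the start of the episode below 0.02 m); the arm keeps its last pose, push and grip.
It fails at once if the blush bowl is moved more than 20 mm (distance of bowl from where it was at the start of the episode above 0.02 m).
It fails at once if the glass dome is moved more than 20 mm (distance of dome from where it was at the start of the episode above 0.02 m).
It fails at once if the keyring is moved more than 20 mm (distance of keyring from where it was at the start of the episode above 0.02 m).
It also fails if it takes over 61 s, if anything falls off the work surface, if the arm or the gripper's body presses on something with over 40 N, if the wrist force passes 120 N, or if a joint passes its speed limit or range.

## Working session

There is one attempt and no reset: what is moved stays moved. The work goes in short steps, Python scripts to look and compute and a tool call to move; the robot and the scene stay as the last step left them, time stands still between calls to the robot, and variables do not carry over. Pictures are saved under pics/ and viewed, and the job is handed in when it is done.

Besides the shell and the picture viewer there is one more tool, called after "Request:" as name(argument=value, ...), one argument or row to a line, values as JSON. jog_arm: Moves the arm, as the interface text tells. Its arguments: {"type":"object","properties":{"steps":{"type":"array"},"fingers":{"type":"number"}},"required":["steps"]}

```bash
ls; mkdir -p pics
cat > look.py <<'E'
import cv2,sys
from plant import read_state, eyes, arm
import pickle
def snap(name,tag):
    s=read_state(); d=eyes.read_camera(name); d['state']=s
    pickle.dump(d,open(f'pics/{tag}.pkl','wb'))
    cv2.imwrite(f'pics/{tag}.png',d['image'][:,:,::-1])
    return d
E
python3 - <<'E'
from look import *
for n in ['scene','top','wrist']:
    d=snap(n,n+'0'); print({k:v for k,v in d.items() if k not in('image','state')})
print(read_state())
E
```

```text
pics
{'intrinsics': array([[466.97380039,   0.        , 324.61555191],
       [  0.        , 466.97380039, 207.61408117],
       [  0.        ,   0.        ,   1.        ]]), 'position': array([ 1.27244544, -0.68249876,  0.97490034]), 'orientation': array([0.37976843, 0.18210692, 0.38757704, 0.8199982 ])}
{'intrinsics': array([[364.21438149,   0.        , 321.56955281],
       [  0.        , 364.21438149, 200.72788579],
       [  0.        ,   0.        ,   1.        ]]), 'position': array([ 0.38409881, -0.08118818,  1.11053286]), 'orientation': array([-0.0463092 ,  0.04960172,  0.71092555, -0.69998571])}
{'intrinsics': array([[309.70691629,   0.        , 319.42045631],
       [  0.        , 309.70691629, 199.86644969],
       [  0.        ,   0.        ,   1.        ]]), 'hand_eye': array([[ 9.99999547e-01, -7.37265998e-04, -6.02484269e-04,
         1.46166199e-04],
       [-8.76056189e-04, -9.60310903e-01, -2.78930462e-01,
        -7.01519376e-02],
       [-3.72926267e-04,  2.78930864e-01, -9.60311113e-01,
        -1.42556149e-01],
       [ 0.00000000e+00,  0.00000000e+00,  0.00000000e+00,
         1.00000000e+00]])}
{'t': 0.15, 'q': array([-1.3974883 ,  0.59191085,  0.04835332,  1.60953753, -0.03331819,
        0.94272429, -0.03369628]), 'joint_vel': array([-0.00078831, -0.00267182,  0.00165657, -0.00538709, -0.00213723,
       -0.00129098,  0.00140198]), 'joint_torque': array([ 2.97543680e-03, -5.49245489e+01,  1.54950656e+00, -1.98454714e+01,
        9.50648478e-03,  5.70863660e-03,  1.32431597e-05]), 'ee_pos': array([0.19098617, 0.69871503, 0.23039918]), 'tcp_rot': array([ 7.94863896e-01,  6.06787113e-01, -6.71060084e-04,  5.80085037e-04]), 'force': array([0.44980001, 0.11052474, 0.23582926]), 'wrist_torque': array([0.01840142, 0.00773694, 0.05388835]), 'opening': 1.00107608291981}
```

View pics/scene0.png

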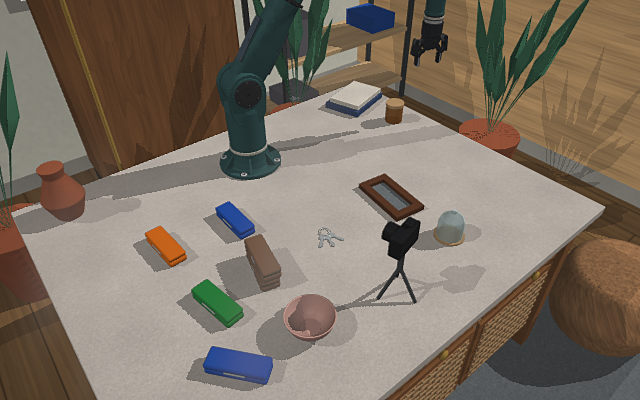

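View pics/top0.png

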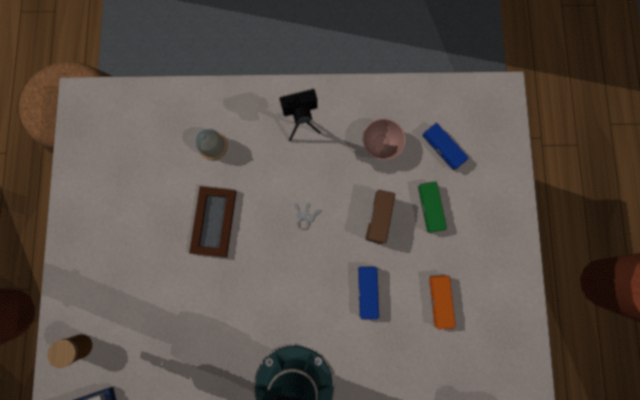

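View pics/wrist0.png

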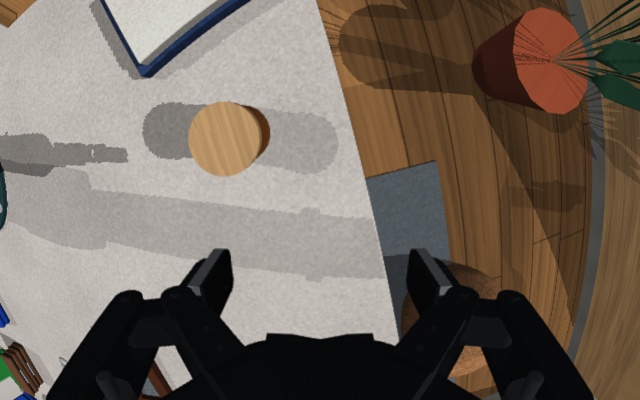

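The scene view shows the stack near (262,262), the tray at (391,197), the camera at (402,240), and the keys, bowl and dome. The top view shows the stack at (380,216), the tray at (213,222) and the camera at (298,103). I'll zoom in.

Run:
```python
import cv2,numpy as np
a=cv2.imread('pics/scene0.png');b=cv2.imread('pics/top0.png')
def crop(im,x0,y0,x1,y1,s): return cv2.resize(im[y0:y1,x0:x1],None,fx=s,fy=s,interpolation=cv2.INTER_CUBIC)
cv2.imwrite('pics/c1.png',crop(b,270,70,410,170,5.5))
cv2.imwrite('pics/c2.png',crop(b,180,170,320,270,5.5))
cv2.imwrite('pics/c3.png',crop(a,340,160,480,260,5.5))
cv2.imwrite('pics/c4.png',crop(a,220,220,340,300,6))
cv2.imwrite('pics/c5.png',crop(b,340,170,460,250,6))
```

```text
(no output)
```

View pics/c1.png

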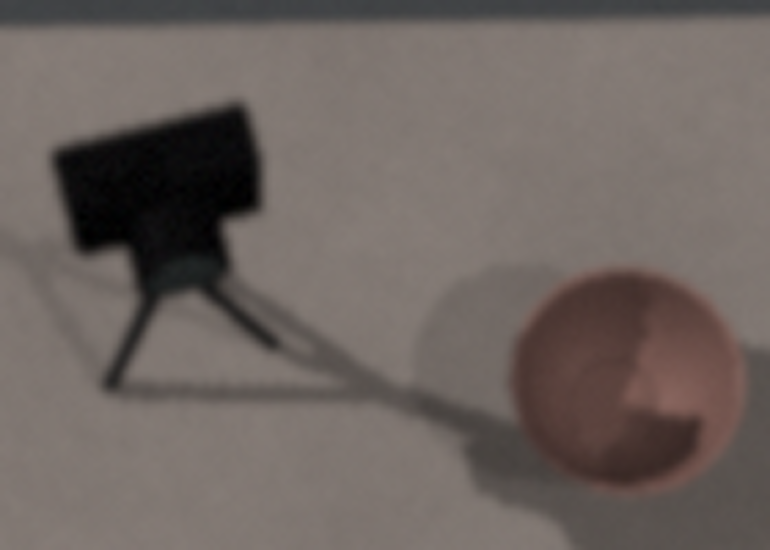

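View pics/c2.png

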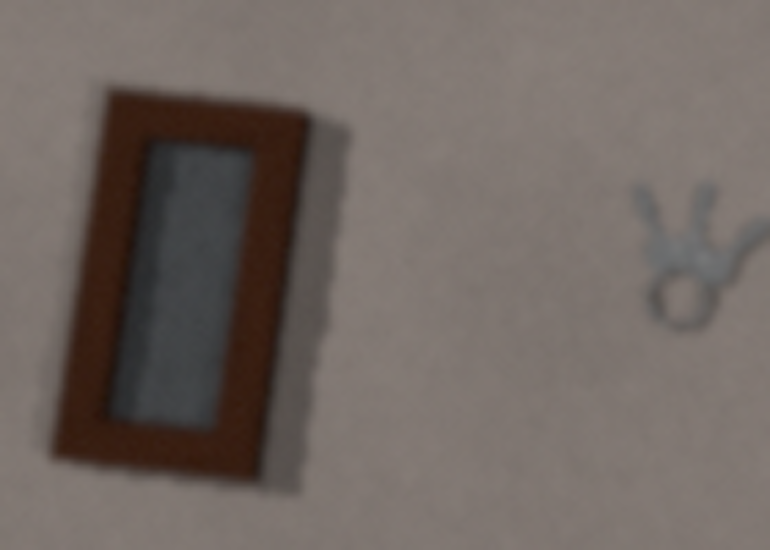

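View pics/c3.png

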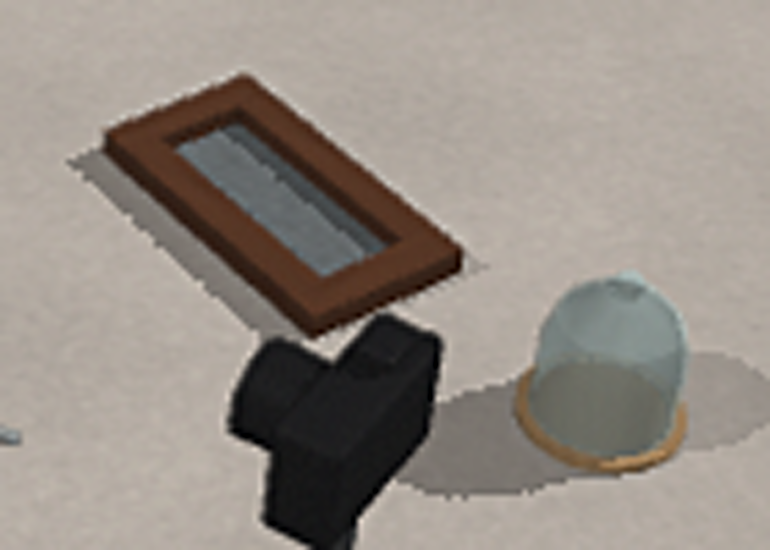

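View pics/c4.png

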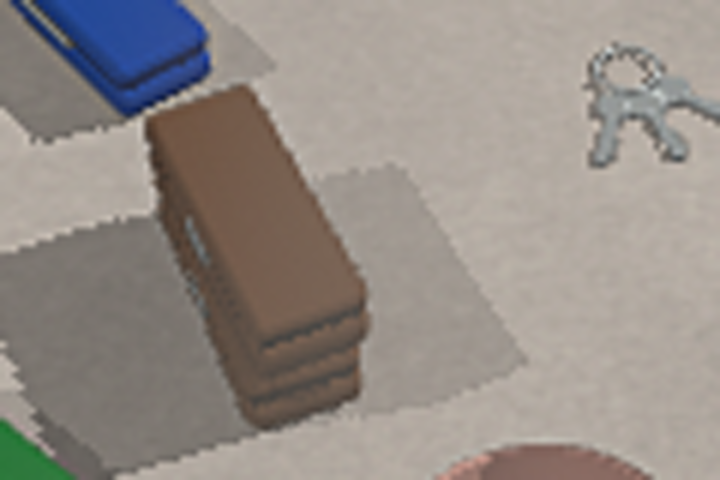

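View pics/c5.png

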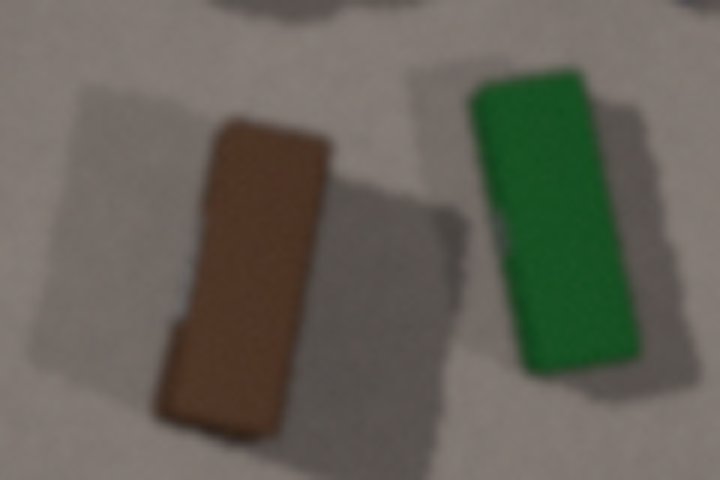

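```bash
cat > fit.py <<'E'
import numpy as np,pickle
from scipy.spatial.transform import Rotation as R
from scipy.optimize import least_squares
C={n:pickle.load(open(f'pics/{n}0.pkl','rb')) for n in('scene','top')}
def projN(n,P):
    d=C[n];P=np.atleast_2d(P)
    p=R.from_quat(d['orientation']).inv().apply(P-d['position'])
    K=d['intrinsics'];u=p[:,0]/-p[:,2];v=-p[:,1]/-p[:,2]
    return np.c_[K[0,0]*u+K[0,2],K[1,1]*v+K[1,2]]
def proj_wrist(d,P):
    s=d['state'];P=np.atleast_2d(P)
    t=R.from_quat(s['tcp_rot']).inv().apply(P-s['ee_pos'])
    H=d['hand_eye'];p=(t-H[:3,3])@H[:3,:3]
    x,y,z=p[:,0],-p[:,1],-p[:,2];r=np.hypot(x,y);th=np.arctan2(r,z);K=d['intrinsics']
    return np.c_[K[0,0]*th*x/r+K[0,2],K[1,1]*th*y/r+K[1,2]]
def rayN(n,uv,z):
    d=C[n];K=d['intrinsics'];uv=np.atleast_2d(uv)
    v=np.c_[(uv[:,0]-K[0,2])/K[0,0],-(uv[:,1]-K[1,2])/K[1,1],-np.ones(len(uv))]
    v=R.from_quat(d['orientation']).apply(v);p=d['position']
    return p+v*((z-p[2])/v[:,2])[:,None]
def ray_wrist(d,uv,z):
    s=d['state'];K=d['intrinsics'];uv=np.atleast_2d(uv)
    a=(uv-K[:2,2])/K[0,0];th=np.linalg.norm(a,axis=1)
    v=np.c_[np.sin(th)*a[:,0]/th,-np.sin(th)*a[:,1]/th,-np.cos(th)]
    H=d['hand_eye'];Q=R.from_quat(s['tcp_rot'])
    o=Q.apply(H[:3,3])+s['ee_pos'];v=Q.apply(v@H[:3,:3].T)
    return o+v*((z-o[2])/v[:,2])[:,None]
def rect(L,W,z): return np.array([[L/2,W/2,z],[L/2,-W/2,z],[-L/2,-W/2,z],[-L/2,W/2,z]])
def place(p,M):
    c,s=np.cos(p[3]),np.sin(p[3]);return np.c_[c*M[:,0]-s*M[:,1]+p[0],s*M[:,0]+c*M[:,1]+p[1],M[:,2]+p[2]]
E
python3 - <<'E'
from fit import *
o2=np.array([180,170]);T=np.array([(107,90),(308,110),(262,480),(52,460)])/5.5+o2
S=np.array([(462,255),(312,325),(105,138),(245,73)])/5.5+[340,160]
# order (+x,+y),( +x,-y),(-x,-y),(-x,+y) with x ahead
print('tray top rays',rayN('top',T,.018).round(3).tolist());print('scene',rayN('scene',S,.018).round(3).tolist())
def f(p): 
    M=place(p,rect(.206,.111,.018));return np.r_[(projN('top',M)-T).ravel(),(projN('scene',M)-S).ravel()]
r=least_squares(f,[.5,.2,0,0]);print('tray',r.x.round(4),r.fun.round(1))
T=np.array([(222,118),(332,135),(275,437)])/6.+[340,170]
S=np.array([(262,340),(150,118),(245,83),(368,290)])/6.+[220,220]
print('case top rays .072',rayN('top',T,.072).round(3).tolist(),rayN('scene',S,.072).round(3).tolist())
B=np.array([(55,150),(240,105),(262,205),(78,250)])/5.5+[270,70]
S=np.array([(440,345),(348,458),(280,425),(380,313)])/5.5+[340,160]
print('cam top',rayN('top',B,.24).round(3).tolist(),rayN('scene',S,.24).round(3).tolist())
F=np.array([(110,385),(275,348)])/5.5+[270,70];print('feet',rayN('top',F,0).round(3).tolist())
print('keys',rayN('top',np.array([(682,298),(640,190),(708,190),(765,230)])/5.5+[180,170],0).round(3).tolist())
print('bowl',rayN('top',[[384,139]],.05).round(3),'dome',rayN('scene',[[449,235]],.0).round(3))
E
```

```text
tray top rays [[0.583, 0.283, 0.018], [0.57, 0.172, 0.018], [0.369, 0.193, 0.018], [0.381, 0.307, 0.018]]
scene [[0.59, 0.279, 0.018], [0.577, 0.168, 0.018], [0.376, 0.196, 0.018], [0.382, 0.309, 0.018]]
tray [ 0.4768  0.2412 -0.005  -0.1173] [ 0.2 -0.5 -0.3 -0.5 -1.2  0.2  0.  -0.  -0.1 -0.   0.1 -0.3 -1.1 -0.2
 -0.6  1.1]
case top rays .072 [[0.556, -0.248, 0.072], [0.547, -0.301, 0.072], [0.403, -0.267, 0.072]] [[0.555, -0.301, 0.072], [0.409, -0.266, 0.072], [0.417, -0.219, 0.072], [0.56, -0.25, 0.072]]
cam top [[0.766, 0.014, 0.24], [0.787, -0.071, 0.24], [0.739, -0.08, 0.24], [0.719, 0.004, 0.24]] [[0.782, 0.004, 0.24], [0.805, -0.077, 0.24], [0.773, -0.084, 0.24], [0.752, -0.001, 0.24]]
feet [[0.73, 0.009, 0.0], [0.751, -0.086, 0.0]]
keys [[0.464, -0.033, 0.0], [0.525, -0.01, 0.0], [0.524, -0.048, 0.0], [0.502, -0.079, 0.0]]
bowl [[ 0.714 -0.278  0.05 ]] dome [[0.715 0.254 0.   ]]
```

```bash
cat > go.py <<'E'
import numpy as np
from scipy.spatial.transform import Rotation as R
from plant import read_state
def toolR(heading_y,pitch=0):
    # tool y heading (rad), tool down; pitch raises tool +y end by pitch
    c,s=np.cos(heading_y),np.sin(heading_y)
    y=np.array([c,s,0]);z=np.array([0,0,-1.]);x=np.cross(y,z)
    Rm=R.from_matrix(np.c_[x,y,z])
    return Rm*R.from_rotvec([-pitch,0,0])
def go(pos,Rt=None):
    s=read_state();Q=R.from_quat(s['tcp_rot'])
    d=Q.inv().apply(np.array(pos)-s['ee_pos'])/.5
    r=np.zeros(3) if Rt is None else (Q.inv()*Rt).as_rotvec()/(np.pi/4)
    print('pos',s['ee_pos'].round(4),'shift',d.round(4),'turn',r.round(4),'t',round(s['t'],2),'F',s['force'].round(1),'op',round(s['opening'],3),'q',s['q'].round(2))
E
python3 -c "
from go import *
print(toolR(0,.5).as_matrix().round(2))
go([.44,.25,.28],toolR(-.117))"
```

```text
[[ 0.    0.88  0.48]
 [ 1.    0.    0.  ]
 [ 0.    0.48 -0.88]]
pos [0.191  0.6987 0.2304] shift [-0.7346  0.717  -0.0978] turn [-0.      0.0023 -0.1907] t 0.15 F [0.4 0.1 0.2] op 1.001 q [-1.4   0.59  0.05  1.61 -0.03  0.94 -0.03]
```

Request:
jog_arm(
  steps=[
    [[-0.09,0.088,-0.05,0,0,-0.04],[-0.18,0.175,-0.1,0,0,-0.08],[-0.27,0.26,-0.1,0,0,-0.12],[-0.36,0.35,-0.1,0,0,-0.16],[-0.45,0.44,-0.1,0,0,-0.19]],
  ],
)

```text
t: 0.78
ee_pos: [0.3393, 0.432, 0.2814]
tcp_rot: [0.747, 0.665, 0.0, 0.0]
force: [1.1, 0.7, 0.2]
opening: 1.0
```

Request:
jog_arm(
  steps=[
    [[-0.05,0.08,0,0,0,0],[-0.1,0.16,0,0,0,0],[-0.15,0.23,0,0,0,0],[-0.19,0.32,0,0,0,0],[-0.19,0.32,0,0,0,0]],
  ],
)

```text
t: 1.4
ee_pos: [0.4902, 0.3168, 0.2813]
tcp_rot: [0.75, 0.661, 0.0, 0.001]
force: [0.6, 0.6, 0.0]
opening: 0.992
```

Run:
```python
from look import *
from go import *
go([.44,.25,.28],toolR(-.117))
snap('wrist','w1')
```

```text
pos [0.4902 0.3168 0.2813] shift [-0.1452 -0.0829  0.0026] turn [ 0.0032  0.0019 -0.0113] t 1.4 F [0.6 0.6 0. ] op 0.992 q [-0.74  0.36  0.11  1.89 -0.05  0.9   0.84]
```

View pics/w1.png

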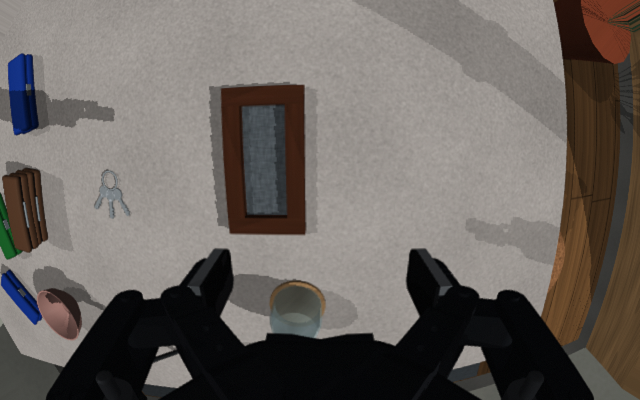

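The wrist view has the whole tray, with outer corners near (221,86), (304,85), (306,234) and (229,234). I'll zoom in to refine them.

Run:
```python
import cv2
a=cv2.imread('pics/w1.png')
cv2.imwrite('pics/w1c.png',cv2.resize(a[75:245,200:330],None,fx=3.5,fy=3.5,interpolation=cv2.INTER_CUBIC))
```

```text
(no output)
```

View pics/w1c.png

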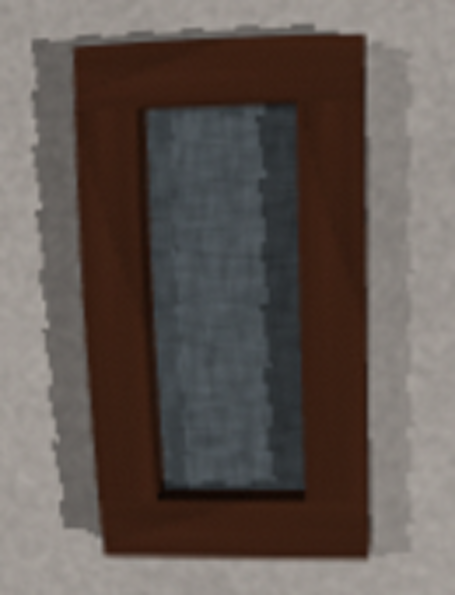

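```bash
cat > trayfit.py <<'E'
from fit import *
d=pickle.load(open('pics/w1.pkl','rb'))
W=np.array([(367,556),(105,554),(75,46),(364,36),(305,500),(157,500),(138,107),(297,101)])/3.5+[200,75]-.0
M0=np.r_[rect(.206,.111,.018),rect(.156,.061,.018)]
T=np.array([(107,90),(308,110),(262,480),(52,460)])/5.5+[180,170]
S=np.array([(462,255),(312,325),(105,138),(245,73)])/5.5+[340,160]
def fw(p): return (proj_wrist(d,place(p,M0))-W).ravel()
r=least_squares(fw,[.47,.24,0,-.1]);print('wrist z free',r.x.round(4),r.fun.round(1))
r=least_squares(lambda p:fw([p[0],p[1],0,p[2]]),[.47,.24,-.1]);print('wrist z0',r.x.round(4),r.fun.round(1))
def fa(p):
    M=place(p,M0);return np.r_[fw(p),(projN('top',M[:4])-T[[0,1,2,3]]).ravel(),(projN('scene',M[:4])-S).ravel()]
r=least_squares(fa,[.47,.24,0,-.1]);print('all',r.x.round(4))
E
python3 trayfit.py
```

```text
wrist z free [ 0.4779  0.242  -0.0021 -0.1272] [ 0.3  0.5 -0.2 -0.1 -0.   0.3  0.  -0.4 -0.  -0.1 -0.  -0.5  0.   0.1
  0.   0.2]
wrist z0 [ 0.4777  0.2424 -0.1272] [ 0.4  0.8 -0.4  0.3 -0.3 -0.1  0.2 -0.7  0.1  0.2 -0.1 -0.2 -0.1 -0.1
  0.1 -0. ]
all [ 0.4779  0.2416 -0.0037 -0.1254]
```

Run:
```python
from go import *
go([.43,-.25,.29],toolR(-.235))
```

```text
pos [0.4877 0.319  0.281 ] shift [-1.1437  0.024  -0.0171] turn [0.0003 0.0009 0.1438] t 1.45 F [-1.7  0.3  0.6] op 1.002 q [-0.74  0.36  0.11  1.89 -0.05  0.9   0.84]
```

Request:
jog_arm(
  steps=[
    [[-0.1,0.0,-0.017,0,0,0.03],[-0.21,0.0,-0.017,0,0,0.06],[-0.32,0.0,-0.017,0,0,0.09],[-0.43,0.01,-0.017,0,0,0.12],[-0.54,0.01,-0.017,0,0,0.144]],
  ],
)

```text
t: 2.08
ee_pos: [0.4588, 0.0521, 0.2899]
tcp_rot: [0.783, 0.622, 0.0, -0.0]
force: [-0.1, -0.1, -0.1]
opening: 1.001
```

Request:
jog_arm(
  steps=[
    [[-0.11,0.0,0,0,0,0],[-0.22,-0.01,0,0,0,0],[-0.33,-0.02,0,0,0,0],[-0.44,-0.03,0,0,0,0],[-0.54,-0.04,0,0,0,0]],
  ],
)

```text
t: 2.7
ee_pos: [0.3778, -0.2061, 0.2899]
tcp_rot: [0.783, 0.622, 0.0, -0.0]
force: [0.5, 0.8, 0.2]
opening: 1.004
```

Request:
jog_arm(
  steps=[
    [[0,0,0,0,0,0],[0,0,0,0,0,0],[0,0,0,0,0,0]],
  ],
)

```text
t: 3.08
ee_pos: [0.3791, -0.2041, 0.2896]
tcp_rot: [0.783, 0.623, 0.0, -0.0]
force: [0.2, 0.2, 0.1]
opening: 1.001
```

Run:
```python
from look import *
from go import *
go([.43,-.25,.29],toolR(-.235))
d=snap('wrist','w2')
a=d['image'][:,:,::-1]
cv2.imwrite('pics/w2c.png',cv2.resize(a[60:250,200:400],None,fx=3,fy=3,interpolation=cv2.INTER_CUBIC))
```

```text
pos [ 0.3791 -0.2041  0.2896] shift [-0.0665  0.1199 -0.0008] turn [-0.0005 -0.0009  0.0107] t 3.08 F [0.2 0.2 0.1] op 1.001 q [ 0.01  0.14  0.43  2.19 -0.08  0.83  1.84]
```

View pics/w2.png

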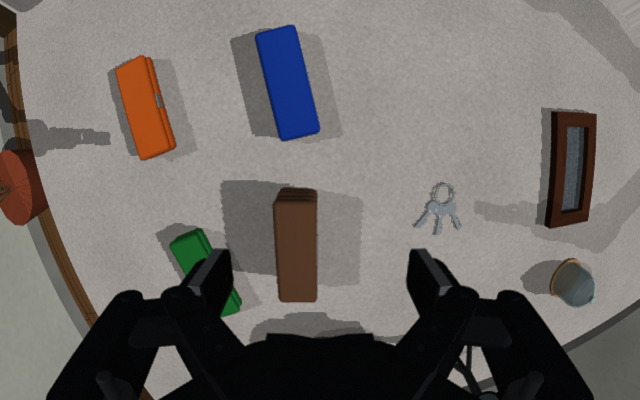

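View pics/w2c.png

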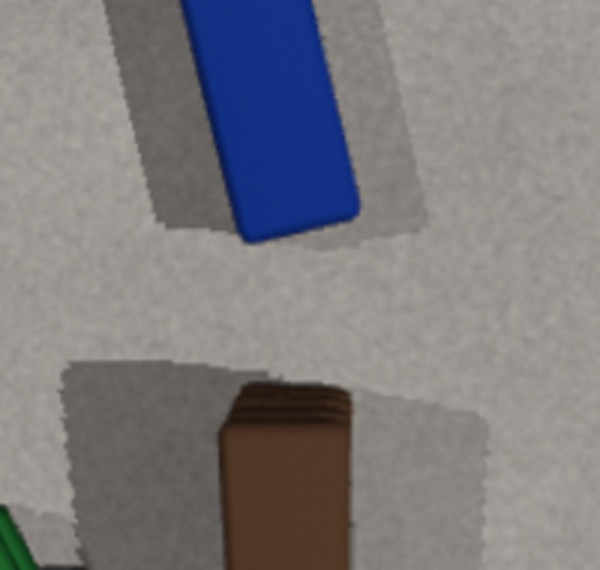

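Run:
```python
import cv2
a=cv2.imread('pics/w2.png')
cv2.imwrite('pics/w2d.png',cv2.resize(a[180:310,250:340],None,fx=4.5,fy=4.5,interpolation=cv2.INTER_CUBIC))
cv2.imwrite('pics/w2e.png',cv2.resize(a[100:310,400:620],None,fx=2.8,fy=2.8,interpolation=cv2.INTER_CUBIC))
```

```text
(no output)
```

View pics/w2d.png

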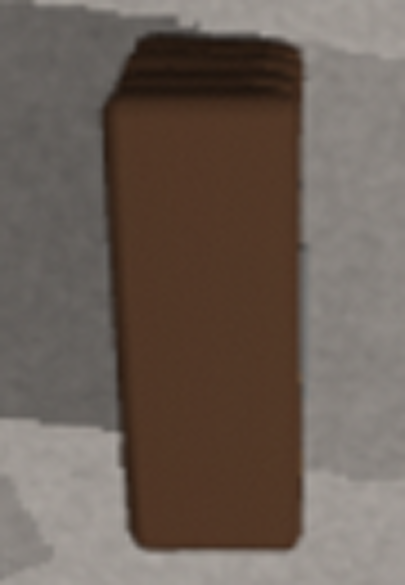

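Run:
```python
from fit import *
d=pickle.load(open('pics/w2.pkl','rb'))
W=np.array([(300,549),(130,549),(106,98),(299,96)])/4.5+[250,180]
for z in(.068,.070,.072): print(ray_wrist(d,W,z)[:,:2].round(4).tolist())
M0=rect(.15,.055,0)
r=least_squares(lambda p:(proj_wrist(d,place(p,M0))-W).ravel(),[.48,-.26,.07,-.2]);print(r.x.round(4),r.fun.round(1))
r=least_squares(lambda p:(proj_wrist(d,place([p[0],p[1],.07,p[2]],M0))-W).ravel(),[.48,-.26,-.2]);print(r.x.round(4),r.fun.round(1))
# bottom lower case far corners
Wb=np.array([(300,47),(135,35)])/4.5+[250,180]
print('low end',ray_wrist(d,Wb,.0)[:,:2].round(4).tolist(),ray_wrist(d,Wb,.033)[:,:2].round(4).tolist())
```

```text
[[0.5592, -0.249], [0.5481, -0.3015], [0.4035, -0.2674], [0.4148, -0.2156]]
[[0.5578, -0.2487], [0.5468, -0.3009], [0.403, -0.267], [0.4143, -0.2154]]
[[0.5565, -0.2483], [0.5455, -0.3003], [0.4025, -0.2665], [0.4137, -0.2153]]
[ 0.4838 -0.2593  0.0628 -0.2276] [ 0.3  0.1 -0.1 -0.5 -0.6 -0.1  0.4  0.4]
[ 0.4809 -0.2581 -0.2281] [ 0.6  1.2 -0.5  0.6 -1.  -0.9  0.8 -0.4]
low end [[0.4184, -0.2167], [0.4026, -0.2674]] [[0.4102, -0.2145], [0.3956, -0.2614]]
```

Run:
```python
from go import *
go([.481,-.258,.13],toolR(-.228))
```

```text
pos [ 0.3791 -0.2043  0.2897] shift [-0.0589  0.2229  0.3193] turn [-0.0003 -0.0007  0.0015] t 3.12 F [-0.4 -0.7 -0.1] op 1.001 q [ 0.01  0.14  0.43  2.19 -0.08  0.83  1.84]
```

Request:
jog_arm(
  steps=[
    [[-0.02,0.075,0.08,0,0,0],[-0.04,0.15,0.16,0,0,0],[-0.059,0.223,0.24,0,0,0],[-0.059,0.223,0.319,0,0,0.0015],[-0.059,0.223,0.319,0,0,0.0015]],
  ],
  fingers=1,
)

```text
t: 3.75
ee_pos: [0.4788, -0.2579, 0.1275]
tcp_rot: [0.783, 0.621, -0.001, -0.003]
force: [-0.2, 0.0, -0.2]
opening: 1.001
```

Run:
```python
from look import *
from go import *
go([.481,-.258,.05],toolR(-.228))
d=snap('wrist','w3')
```

```text
pos [ 0.4788 -0.2579  0.1275] shift [0.0005 0.0055 0.1549] turn [-0.0092 -0.0025 -0.0021] t 3.75 F [-0.2  0.  -0.2] op 1.001 q [ 0.17  0.54  0.33  2.1  -0.32  0.55  2.07]
```

View pics/w3.png

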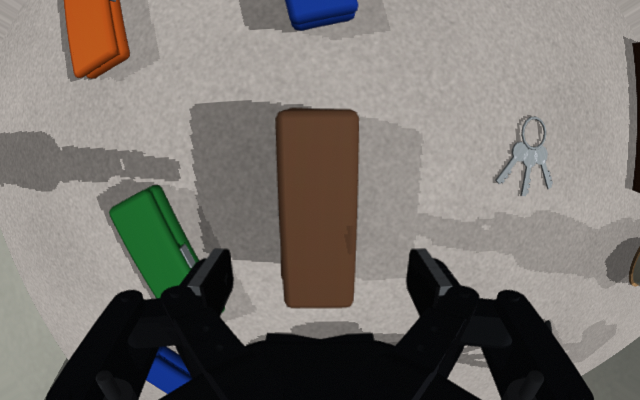

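Run:
```python
from fit import *
d=pickle.load(open('pics/w3.pkl','rb'))
W=np.array([(353,307),(286,307),(276.5,110),(358,110)])
M0=rect(.15,.055,0)
r=least_squares(lambda p:(proj_wrist(d,place(p,M0))-W).ravel(),[.48,-.26,.07,-.2]);print(r.x.round(4),r.fun.round(1))
r=least_squares(lambda p:(proj_wrist(d,place([p[0],p[1],.07,p[2]],M0))-W).ravel(),[.48,-.26,-.2]);print(r.x.round(4),r.fun.round(1))
```

```text
[ 0.4813 -0.2588  0.0654 -0.2201] [ 0.7 -0.7 -0.9 -0.2 -1.   0.8  1.2 -0.1]
[ 0.4804 -0.2586 -0.2201] [ 1.3  1.6 -1.5  2.2 -2.  -0.7  2.2 -1.6]
```

Request:
jog_arm(
  steps=[
    [[0,0.0055,0.06,-0.005,0,-0.004],[0,0.0055,0.11,-0.009,0,-0.004],[0,0.0055,0.154,-0.009,0,-0.004],[0,0.0055,0.154,-0.009,0,-0.004],[0,0.0055,0.154,-0.009,0,-0.004]],
  ],
)

```text
t: 4.42
ee_pos: [0.484, -0.2613, 0.0551]
tcp_rot: [0.783, 0.622, 0.003, 0.004]
force: [0.4, 0.0, -0.2]
opening: 1.001
```

Run:
```python
from look import *
from go import *
go([.481,-.258,.05],toolR(-.225))
d=snap('wrist','w4');snap('scene','s4')
cv2.imwrite('pics/s4c.png',cv2.resize(cv2.imread('pics/s4.png')[170:310,190:340],None,fx=5,fy=4.2))
```

```text
pos [ 0.484  -0.2613  0.0551] shift [ 0.005  -0.0074  0.0102] turn [ 0.0128  0.0007 -0.0042] t 4.42 F [ 0.4  0.  -0.2] op 1.001 q [ 0.24  0.66  0.24  2.13 -0.39  0.39  2.14]
```

View pics/w4.png

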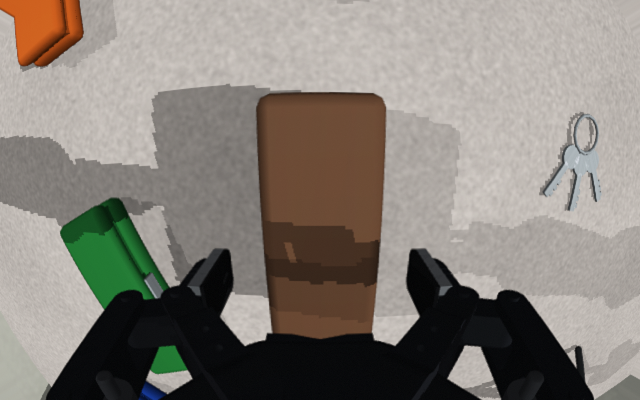

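View pics/s4c.png

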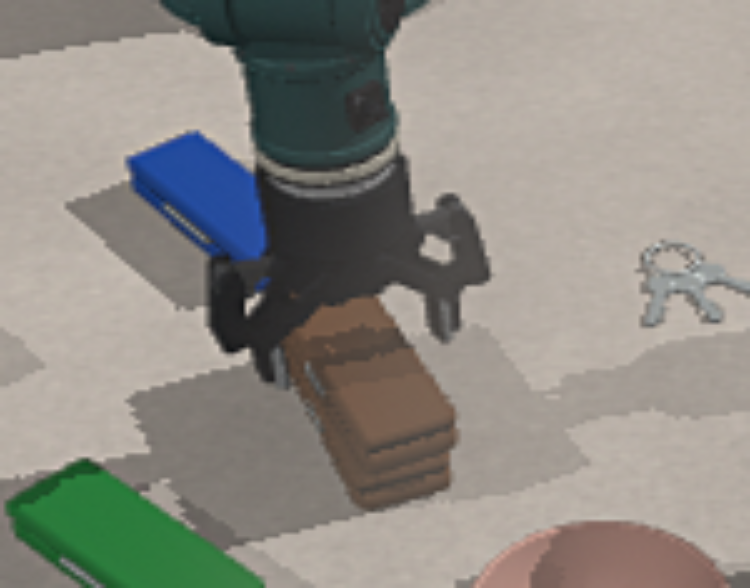

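Request:
jog_arm(
  steps=[
    [[0.003,-0.004,0.009,0.01,0,-0.002],[0.003,-0.004,0.009,0.01,0,-0.002],[0.003,-0.004,0.009,0.01,0,-0.002]],
  ],
)

```text
t: 4.9
ee_pos: [0.4813, -0.259, 0.0488]
tcp_rot: [0.783, 0.622, -0.0, -0.0]
force: [0.6, -0.1, -0.8]
opening: 0.999
```

Run:
```python
from go import *
go([.481,-.258,.05],toolR(-.225))
```

```text
pos [ 0.4813 -0.259   0.0488] shift [ 0.0018 -0.001  -0.0024] turn [-0.0011  0.0001 -0.0026] t 4.9 F [ 0.6 -0.1 -0.8] op 0.999 q [ 0.24  0.67  0.23  2.13 -0.39  0.39  2.14]
```

Well placed. Closing the fingers.

Request:
jog_arm(
  steps=[
    [[0,0,-0.002,0,0,0],[0,0,-0.002,0,0,0],[0,0,-0.002,0,0,0],[0,0,-0.002,0,0,0],[0,0,-0.002,0,0,0]],
  ],
  fingers=-1,
)

```text
t: 5.52
ee_pos: [0.4814, -0.2593, 0.0502]
tcp_rot: [0.783, 0.622, -0.0, -0.0]
force: [-0.3, 0.5, 5.0]
opening: 0.63
```

Request:
jog_arm(
  steps=[
    [[0,0,0,0,0,0],[0,0,0,0,0,0],[0,0,0,0,0,0]],
  ],
)

```text
t: 5.9
ee_pos: [0.4814, -0.2592, 0.0502]
tcp_rot: [0.783, 0.622, -0.0, -0.0]
force: [-1.2, -0.2, 5.0]
opening: 0.626
```

Run:
```python
from look import *
from go import *
go([.481,-.258,.05],toolR(-.225))
d=snap('wrist','w5');snap('scene','s5')
cv2.imwrite('pics/s5c.png',cv2.resize(cv2.imread('pics/s5.png')[170:310,190:340],None,fx=5,fy=4.2))
```

```text
pos [ 0.4814 -0.2592  0.0502] shift [ 0.0022 -0.0013  0.0005] turn [-0.0004  0.     -0.0029] t 5.9 F [-1.2 -0.2  5. ] op 0.626 q [ 0.24  0.66  0.24  2.13 -0.39  0.39  2.14]
```

View pics/w5.png

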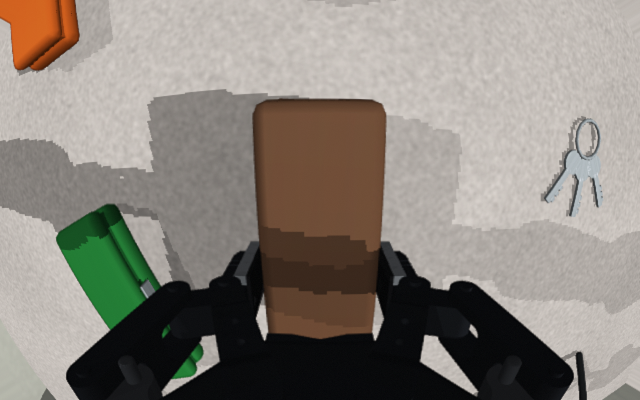

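View pics/s5c.png

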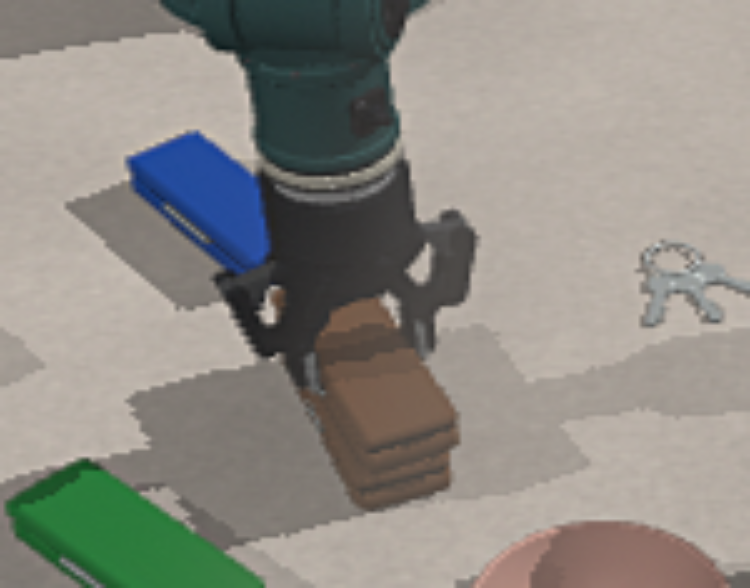

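Request:
jog_arm(
  steps=[
    [[0,0,-0.02,0,0,0],[0,0,-0.05,0,0,0],[0,0,-0.1,0,0,0],[0,0,-0.16,0,0,0],[0,0,-0.2,0,0,0]],
  ],
)

```text
t: 6.62
ee_pos: [0.4817, -0.2592, 0.1519]
tcp_rot: [0.783, 0.622, 0.0, 0.001]
force: [0.7, 0.7, -1.2]
opening: 0.624
```

Run:
```python
from look import *
from go import *
go([.478,.05,.20],toolR(-.127))
d=snap('wrist','w6');snap('scene','s6');snap('top','t6')
cv2.imwrite('pics/s6c.png',cv2.resize(cv2.imread('pics/s6.png')[150:310,190:340],None,fx=5,fy=3.7))
```

```text
pos [ 0.4817 -0.2592  0.1519] shift [ 0.6009 -0.1464 -0.0966] turn [ 0.0014  0.0005 -0.1275] t 6.62 F [ 0.7  0.7 -1.2] op 0.624 q [ 0.15  0.5   0.36  2.09 -0.3   0.6   2.06]
```

View pics/w6.png

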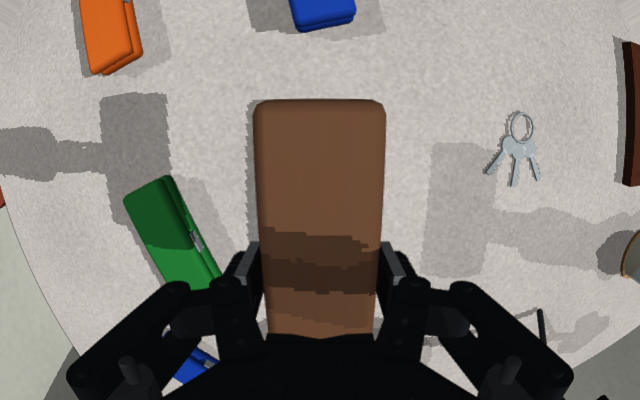

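View pics/s6c.png

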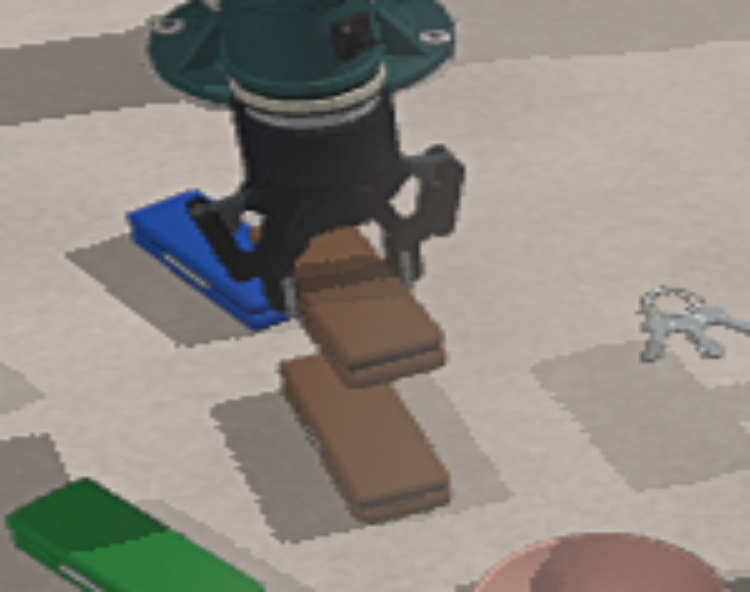

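Run:
```python
from fit import *
d=pickle.load(open('pics/w6.pkl','rb'));s=d['state']
im=d['image'].astype(int);print([ (r,im[r,318].tolist()) for r in range(93,106)])
for z in (.0018+.1519+.02,.1519+.0218-.004,.1519+.0218-.009):
    p=ray_wrist(d,[[255,105],[318,98.5],[318,100],[385,105]],z)
    print(R.from_quat(s['tcp_rot']).inv().apply(p-s['ee_pos']).round(4).tolist())
```

```text
[(93, [193, 187, 181]), (94, [198, 193, 187]), (95, [200, 195, 190]), (96, [201, 195, 190]), (97, [198, 191, 186]), (98, [146, 137, 131]), (99, [78, 62, 53]), (100, [65, 44, 30]), (101, [74, 50, 34]), (102, [83, 57, 40]), (103, [86, 60, 41]), (104, [89, 60, 42]), (105, [92, 63, 45])]
[[-0.0249, -0.0735, -0.0219], [-0.0004, -0.0755, -0.0219], [-0.0004, -0.0749, -0.0219], [0.0257, -0.0736, -0.0219]]
[[-0.0257, -0.0736, -0.0179], [-0.0004, -0.0757, -0.0179], [-0.0004, -0.0751, -0.0179], [0.0265, -0.0737, -0.0179]]
[[-0.0268, -0.0738, -0.0129], [-0.0004, -0.0759, -0.0129], [-0.0004, -0.0753, -0.0129], [0.0276, -0.0738, -0.0129]]
```

Run:
```python
from go import *
go([.478,.242,.15],toolR(-.127))
```

```text
pos [ 0.4821 -0.2593  0.1512] shift [ 0.975  -0.2335  0.0014] turn [ 0.0027  0.0007 -0.1272] t 6.78 F [-0.6  1.2 -1.5] op 0.625 q [ 0.15  0.51  0.36  2.09 -0.31  0.59  2.06]
```

Request:
jog_arm(
  steps=[
    [[0.06,-0.015,-0.02,0,0,-0.01],[0.15,-0.035,-0.02,0,0,-0.03],[0.25,-0.06,-0.02,0,0,-0.05],[0.35,-0.085,-0.02,0,0,-0.07],[0.45,-0.108,-0.02,0,0,-0.09]],
  ],
)

```text
t: 7.4
ee_pos: [0.4785, -0.026, 0.1591]
tcp_rot: [0.76, 0.65, -0.001, -0.001]
force: [0.3, -0.0, -1.5]
opening: 0.631
```

Request:
jog_arm(
  steps=[
    [[0.1,-0.017,0,0,0,-0.01],[0.2,-0.034,0,0,0,-0.02],[0.3,-0.05,0,0,0,-0.03],[0.4,-0.068,0,0,0,-0.037],[0.46,-0.08,0,0,0,-0.037]],
  ],
)

```text
t: 8.02
ee_pos: [0.4747, 0.2088, 0.1589]
tcp_rot: [0.749, 0.662, -0.001, -0.001]
force: [1.2, 0.3, -1.3]
opening: 0.631
```

Run:
```python
from look import *
from go import *
go([.478,.242,.15],toolR(-.127))
d=snap('wrist','w7');snap('scene','s7')
```

```text
pos [0.4747 0.2088 0.1589] shift [ 0.0666 -0.0015  0.0178] turn [-0.0028  0.0001  0.0042] t 8.03 F [ 1.2  0.3 -1.3] op 0.631 q [-0.78  0.47  0.37  2.14 -0.3   0.58  1.26]
```

View pics/w7.png

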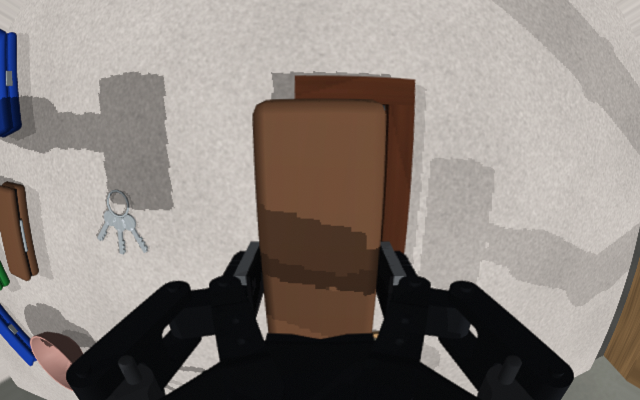

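```bash
cat > ov.py <<'E'
import sys,cv2
from fit import *
def ov(tag,out,tp=(.4779,.2420,0,-.127)):
    d=pickle.load(open(f'pics/{tag}.pkl','rb'));im=cv2.resize(d['image'][:,:,::-1],None,fx=4,fy=4,interpolation=cv2.INTER_CUBIC)
    for M in(rect(.206,.111,.018),rect(.156,.061,.018)):
        E=np.vstack([np.linspace(M[i],M[(i+1)%4],15) for i in range(4)])
        q=(proj_wrist(d,place(tp,E))+.5)*4
        cv2.polylines(im,[q.astype(int)],True,(0,255,0),1)
    return im
E
python3 - <<'E'
from ov import *
im=ov('w7','');cv2.imwrite('pics/o7.png',im[260:640,960:1720])
E
```

```text
(no output)
```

View pics/o7.png

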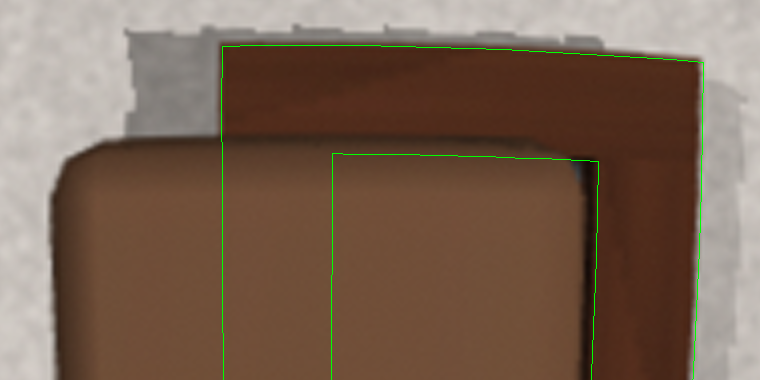

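Run:
```python
from go import *
go([.4784,.242,.06],toolR(-.127))
```

```text
pos [0.4747 0.2106 0.1588] shift [0.063  0.0003 0.1977] turn [-0.0027 -0.0016  0.0093] t 8.12 F [ 0.5  0.5 -1.6] op 0.628 q [-0.78  0.47  0.37  2.14 -0.3   0.58  1.26]
```

Request:
jog_arm(
  steps=[
    [[0.03,0,0.02,0,0,0.009],[0.063,0,0.07,0,0,0.009],[0.063,0,0.13,0,0,0.009],[0.063,0,0.18,0,0,0.009],[0.063,0,0.197,0,0,0.009]],
  ],
)

```text
t: 8.75
ee_pos: [0.4787, 0.2355, 0.0593]
tcp_rot: [0.754, 0.657, -0.002, -0.001]
force: [0.2, 0.3, -1.7]
opening: 0.633
```

Request:
jog_arm(
  steps=[
    [[0,0,0,0,0,0],[0,0,0,0,0,0]],
  ],
)

```text
t: 9.0
ee_pos: [0.4804, 0.2369, 0.062]
tcp_rot: [0.753, 0.658, 0.0, -0.0]
force: [0.4, -0.0, -1.5]
opening: 0.626
```

Run:
```python
from look import *
from go import *
go([.4784,.242,.0205],toolR(-.127))
d=snap('wrist','w8');
from ov import *
im=ov('w8','');cv2.imwrite('pics/o8.png',cv2.resize(im[160:1360,900:1700],None,fx=.5,fy=.5))
snap('scene','s8')
```

```text
pos [0.4804 0.2369 0.062 ] shift [ 0.0095 -0.0053  0.0831] turn [ 0.0006 -0.001  -0.0105] t 9.0 F [ 0.4 -0.  -1.5] op 0.626 q [-0.73  0.64  0.26  2.15 -0.41  0.4   1.3 ]
```

View pics/o8.png

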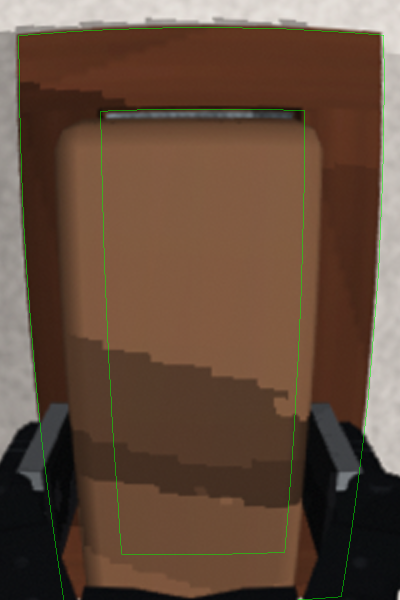

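Request:
jog_arm(
  steps=[
    [[0.009,-0.005,0.0,0,0,-0.01],[0.009,-0.005,0.02,0,0,-0.01],[0.009,-0.005,0.05,0,0,-0.01],[0.009,-0.005,0.05,0,0,-0.01],[0.009,-0.005,0.05,0,0,-0.01]],
  ],
)

```text
t: 9.72
ee_pos: [0.4777, 0.2415, 0.0359]
tcp_rot: [0.751, 0.661, -0.001, -0.0]
force: [0.5, -0.4, -1.9]
opening: 0.629
```

Run:
```python
from look import *
from go import *
go([.4784,.242,.0205],toolR(-.127))
d=snap('wrist','w9');
from ov import *
im=ov('w9','');cv2.imwrite('pics/o9.png',cv2.resize(im[160:1360,900:1700],None,fx=.5,fy=.5))
```

```text
pos [0.4777 0.2415 0.0359] shift [0.0013 0.0014 0.0309] turn [-0.0017  0.0007  0.    ] t 9.72 F [ 0.5 -0.4 -1.9] op 0.629 q [-0.71  0.68  0.22  2.16 -0.43  0.34  1.31]
```

View pics/o9.png

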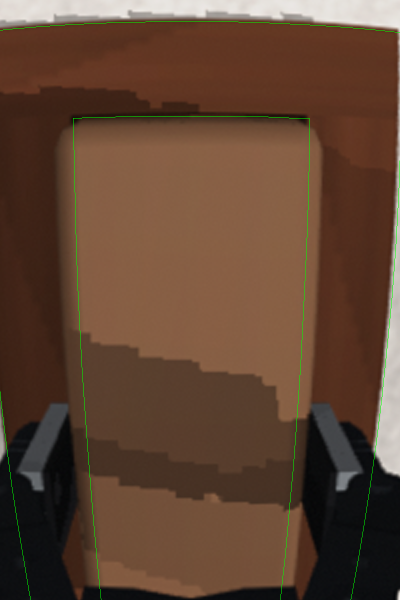

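Request:
jog_arm(
  steps=[
    [[0.001,0.001,0.008,0,0,0],[0.001,0.001,0.015,0,0,0],[0.001,0.001,0.022,0,0,0],[0.001,0.001,0.022,0,0,0],[0.001,0.001,0.022,0,0,0]],
  ],
)

```text
t: 10.4
ee_pos: [0.4784, 0.2422, 0.0254]
tcp_rot: [0.75, 0.661, -0.0, -0.0]
force: [1.2, 0.4, -0.6]
opening: 0.626
```

Run:
```python
from go import *
go([.4784,.242,.0205],toolR(-.127))
```

```text
pos [0.4784 0.2422 0.0254] shift [-0.0005  0.0002  0.0097] turn [-0.001  -0.0001  0.0005] t 10.4 F [ 1.2  0.4 -0.6] op 0.626 q [-0.7   0.7   0.21  2.16 -0.43  0.32  1.32]
```

No contact resistance so far. Lowering the last few millimetres.

Request:
jog_arm(
  steps=[
    [[0,0,0.003,0,0,0],[0,0,0.006,0,0,0],[0,0,0.009,0,0,0],[0,0,0.009,0,0,0],[0,0,0.009,0,0,0]],
  ],
)

```text
t: 11.02
ee_pos: [0.4783, 0.2422, 0.0209]
tcp_rot: [0.75, 0.661, -0.0, -0.0]
force: [0.0, 0.6, -1.7]
opening: 0.629
```

Run:
```python
from look import *
from go import *
go([.4784,.242,.0205],toolR(-.127))
snap('scene','s10')
cv2.imwrite('pics/s10c.png',cv2.resize(cv2.imread('pics/s10.png')[120:250,330:480],None,fx=5,fy=4.5))
```

```text
pos [0.4783 0.2422 0.0209] shift [-0.0004  0.0002  0.0007] turn [-0.001  -0.      0.0005] t 11.03 F [ 0.   0.6 -1.7] op 0.629 q [-0.7   0.71  0.2   2.16 -0.44  0.31  1.32]
```

View pics/s10c.png

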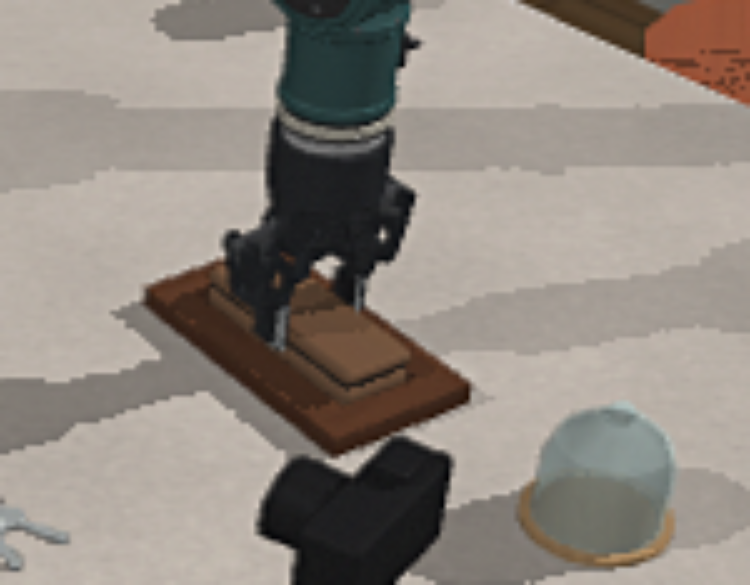

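Request:
jog_arm(
  steps=[
    [[0,0,0,0,0,0],[0,0,0,0,0,0],[0,0,0,0,0,0],[0,0,-0.01,0,0,0],[0,0,-0.02,0,0,0]],
  ],
  fingers=1,
)

```text
t: 11.7
ee_pos: [0.4784, 0.2423, 0.0313]
tcp_rot: [0.75, 0.661, -0.0, -0.0]
force: [-1.2, 0.6, 0.2]
opening: 0.997
```

Request:
jog_arm(
  steps=[
    [[0,0,-0.05,0,0,0],[0,0,-0.12,0,0,0],[0,0,-0.22,0,0,0],[0,0,-0.32,0,0,0],[0,-0.06,-0.42,0,0,0]],
  ],
)

```text
t: 12.32
ee_pos: [0.4505, 0.2459, 0.2433]
tcp_rot: [0.751, 0.66, 0.001, 0.0]
force: [-0.5, 1.2, -0.1]
opening: 1.0
```

Request:
jog_arm(
  steps=[
    [[0,-0.08,0,0,0,0],[0,-0.08,0,0,0,0],[0,-0.08,0,0,0,0]],
  ],
)

```text
t: 12.7
ee_pos: [0.4092, 0.2511, 0.2412]
tcp_rot: [0.75, 0.661, 0.0, -0.0]
force: [0.5, 0.0, -0.7]
opening: 1.006
```

Run:
```python
from look import *
from go import *
go([.37,-.2,.26],toolR(-.228))
d=snap('wrist','w11');snap('scene','s11');snap('top','t11')
from ov import *
im=ov('w11','');cv2.imwrite('pics/o11.png',cv2.resize(im,None,fx=.3,fy=.3,interpolation=cv2.INTER_AREA))
cv2.imwrite('pics/s11c.png',cv2.resize(cv2.imread('pics/s11.png')[150:250,330:480],None,fx=5,fy=5))
```

```text
pos [0.4092 0.2511 0.2412] shift [-0.9048  0.0358 -0.0382] turn [-0.0002 -0.0008  0.1294] t 12.7 F [ 0.5  0.  -0.7] op 1.006 q [-1.03  0.3   0.48  2.15 -0.2   0.74  1.03]
```

View pics/o11.png

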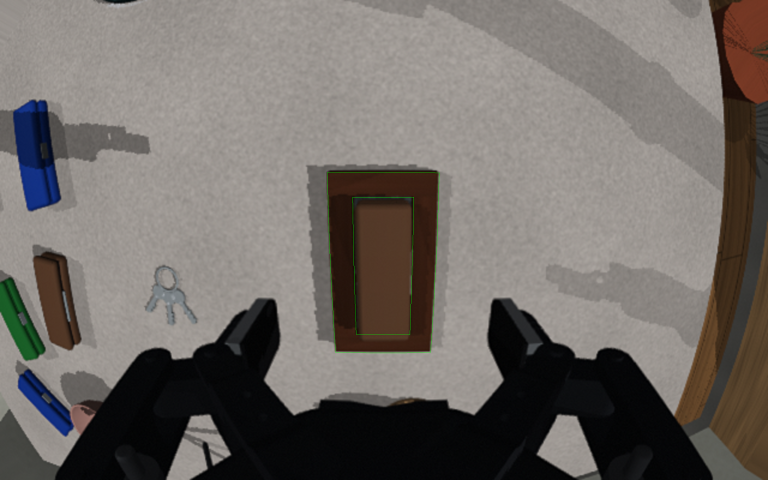

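View pics/s11c.png

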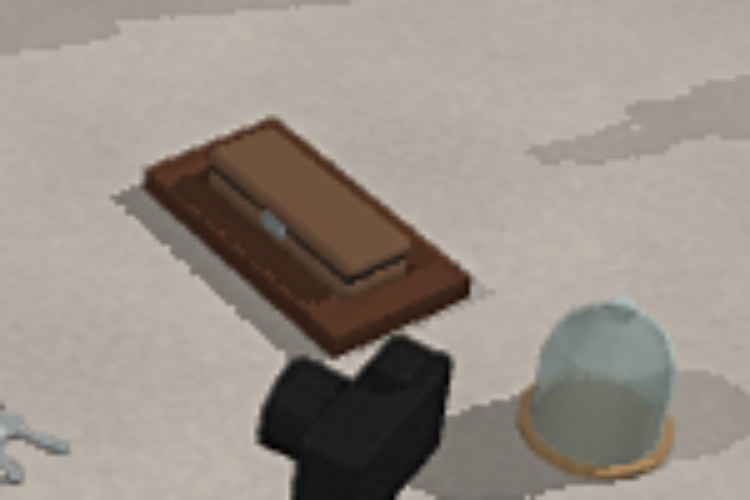

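Run:
```python
import cv2
a=cv2.imread('pics/w11.png')
cv2.imwrite('pics/w11c.png',cv2.resize(a[135:300,260:380],None,fx=3.6,fy=3.6,interpolation=cv2.INTER_CUBIC))
```

```text
(no output)
```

View pics/w11c.png

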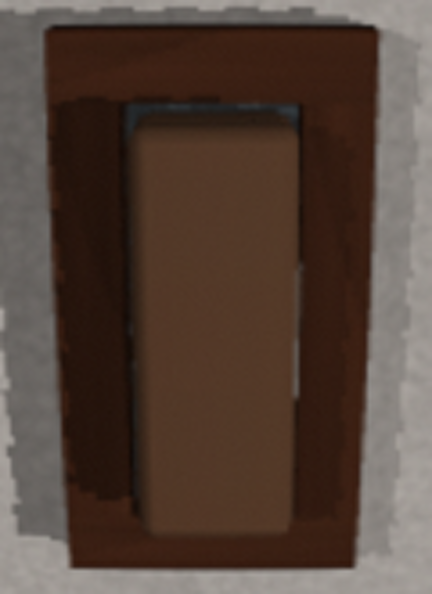

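Run:
```python
from fit import *
d=pickle.load(open('pics/w11.pkl','rb'))
W=np.array([(293,533),(145,533),(132,122),(300,120)])/3.6+[260,135]
M0=rect(.15,.055,0)
f=lambda p:(proj_wrist(d,place(p,M0))-W).ravel()
r=least_squares(f,[.48,.24,.04,-.1]);print(r.x.round(4),r.fun.round(1))
r=least_squares(lambda p:f([p[0],p[1],.04,p[2]]),[.48,.24,-.1]);print(r.x.round(4),r.fun.round(1))
```

```text
[ 0.478   0.244   0.0349 -0.1177] [ 0.5 -0.4 -0.5 -0.1 -0.7  0.1  0.7  0.3]
[ 0.4763  0.2442 -0.1177] [ 0.7  0.5 -0.7  0.8 -1.  -0.5  1.  -0.4]
```

Run:
```python
from fit import *
import cv2
def draw(n,tag,x0,y0,x1,y1,s,p,out):
    im=cv2.imread(f'pics/{tag}.png')[y0:y1,x0:x1];im=cv2.resize(im,None,fx=s,fy=s,interpolation=cv2.INTER_CUBIC)
    im=cv2.convertScaleAbs(im,alpha=2.5,beta=20)
    th=np.linspace(0,2*np.pi,40)
    W=lambda P:place([p[0],p[1],0,p[2]],np.atleast_2d(P))
    def pl(P,c,cl=True):
        q=(projN(n,W(P))+.5-[x0,y0])*s;cv2.polylines(im,[q.astype(int)],cl,c,1)
    pl(np.c_[.06*np.cos(th),.06*np.sin(th),0*th],(0,255,0))
    pl([[0,.0475,.24],[0,-.0475,.24]],(0,0,255))
    pl([[-.05,0,.2],[-.2,0,.2]],(255,0,0))
    pl([[0,0,0],[0,0,.24]],(255,255,0))
    pl(np.c_[0*th-.05,.02*np.cos(th),.2+.02*np.sin(th)],(0,255,255))
    cv2.imwrite(out,im)
p=[.770,-.031,.24]
draw('top','t11',270,70,350,150,7,p,'pics/k1.png')
draw('scene','s11',360,200,440,310,5.4,p,'pics/k2.png')
```

```text
(no output)
```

View pics/k1.png

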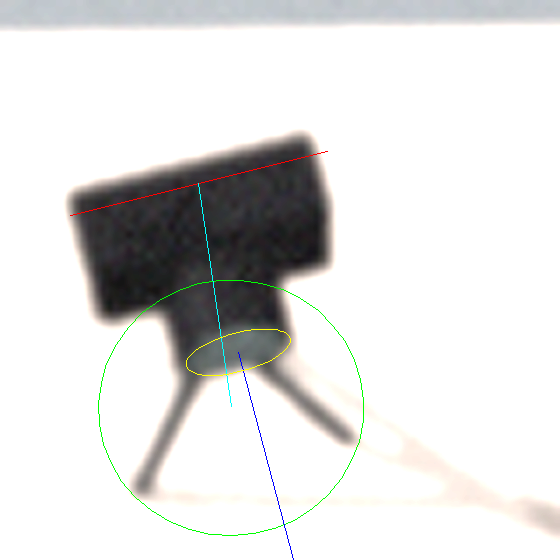

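View pics/k2.png

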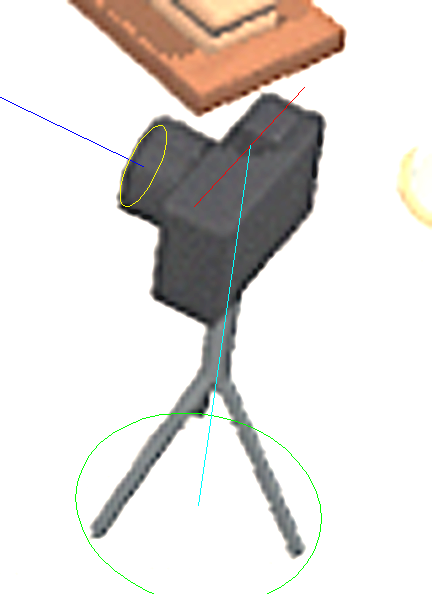

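Request:
jog_arm(
  steps=[
    [[-0.09,0.0,-0.03,0,0,0.03],[-0.19,0.0,-0.038,0,0,0.06],[-0.3,0.0,-0.038,0,0,0.09],[-0.41,0.01,-0.038,0,0,0.12],[-0.52,0.02,-0.038,0,0,0.13]],
  ],
)

```text
t: 13.48
ee_pos: [0.3866, -0.0103, 0.26]
tcp_rot: [0.784, 0.621, 0.0, 0.0]
force: [1.5, -0.0, -0.6]
opening: 0.997
```

Request:
jog_arm(
  steps=[
    [[-0.1,0.02,0,0,0,0],[-0.2,0.04,0,0,0,0],[-0.3,0.06,0,0,0,0],[-0.4,0.08,0,0,0,0],[-0.4,0.1,0.1,0,0,0]],
  ],
)

```text
t: 14.1
ee_pos: [0.3926, -0.221, 0.2121]
tcp_rot: [0.785, 0.619, 0.002, 0.005]
force: [1.6, 1.3, -0.7]
opening: 0.999
```

Request:
jog_arm(
  steps=[
    [[0,0,0,0,0,0],[0,0,0,0,0,0]],
  ],
)

```text
t: 14.35
ee_pos: [0.3893, -0.2145, 0.2103]
tcp_rot: [0.783, 0.622, -0.001, -0.0]
force: [-0.6, -0.2, -0.8]
opening: 1.003
```

Run:
```python
from look import *
from go import *
go([.481,-.258,.1],toolR(-.228))
d=snap('wrist','w12')
```

```text
pos [ 0.3893 -0.2145  0.2103] shift [-0.043   0.1987  0.2203] turn [-0.0018  0.0003 -0.0014] t 14.35 F [-0.6 -0.2 -0.8] op 1.003 q [-0.15  0.34  0.7   2.26 -0.36  0.65  2.15]
```

View pics/w12.png

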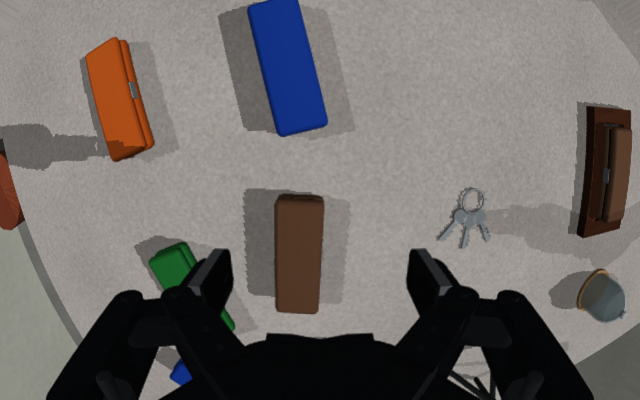

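Run:
```python
from fit import *
import cv2
d=pickle.load(open('pics/w12.pkl','rb'))
cv2.imwrite('pics/w12c.png',cv2.resize(d['image'][185:325,255:345,::-1],None,fx=4.2,fy=4.2,interpolation=cv2.INTER_CUBIC))
W=np.array([(319,313.5),(277,313.5),(275.5,201.),(324,201.)])
M0=rect(.15,.055,0)
f=lambda p:(proj_wrist(d,place(p,M0))-W).ravel()
r=least_squares(f,[.48,-.26,.04,-.2]);print(r.x.round(4),r.fun.round(1))
r=least_squares(lambda p:f([p[0],p[1],.034,p[2]]),[.48,-.26,-.2]);print(r.x.round(4),r.fun.round(1))
```

```text
[ 0.4812 -0.2607  0.0296 -0.2634] [ 0.7  0.6 -0.  -1.3 -1.1 -0.6  0.6  1.1]
[ 0.4794 -0.26   -0.2637] [ 0.9  1.5 -0.3 -0.4 -1.5 -1.2  1.   0.6]
```

View pics/w12c.png

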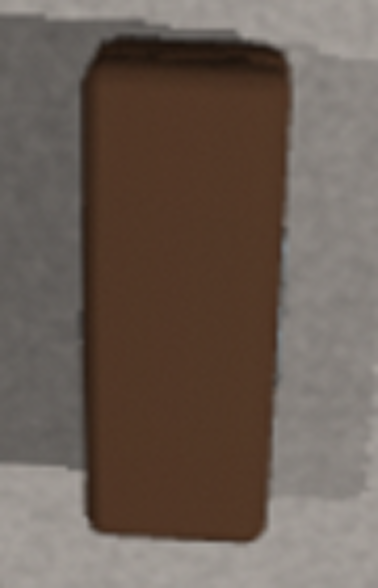

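Run:
```python
from fit import *
from go import go,toolR
d=pickle.load(open('pics/w12.pkl','rb'))
W=np.array([(264,541),(88,535),(82,74),(291,70)])/4.2+[255,185]
M0=rect(.15,.055,0)
f=lambda p:(proj_wrist(d,place(p,M0))-W).ravel()
r=least_squares(f,[.48,-.26,.04,-.2]);print(r.x.round(4),r.fun.round(1))
x=r.x
go([x[0],x[1],.09],toolR(x[3]))
```

```text
[ 0.4828 -0.2622  0.0269 -0.27  ] [ 0.6  0.3  0.1 -0.4 -0.3 -1.4 -0.3  1.5]
pos [ 0.3898 -0.2143  0.2108] shift [-0.0512  0.2028  0.2416] turn [ 0.0003 -0.      0.0531] t 14.4 F [0.4 0.1 0.1] op 1.002 q [-0.15  0.34  0.7   2.26 -0.36  0.65  2.15]
```

Request:
jog_arm(
  steps=[
    [[-0.02,0.08,0.07,0,0,0.02],[-0.04,0.16,0.14,0,0,0.04],[-0.05,0.2,0.2,0,0,0.05],[-0.05,0.2,0.24,0,0,0.05],[-0.05,0.2,0.24,0,0,0.05]],
  ],
)

```text
t: 15.02
ee_pos: [0.4815, -0.2603, 0.0902]
tcp_rot: [0.795, 0.607, -0.0, -0.001]
force: [-0.1, 0.2, -0.3]
opening: 0.998
```

Request:
jog_arm(
  steps=[
    [[0,0,0,0,0,0],[0,0,0,0,0,0]],
  ],
)

```text
t: 15.28
ee_pos: [0.4819, -0.2613, 0.0913]
tcp_rot: [0.795, 0.607, 0.0, 0.001]
force: [-0.7, 0.7, -0.8]
opening: 1.0
```

Run:
```python
from look import *
from go import *
go([.481,-.261,.016],toolR(-.265))
d=snap('wrist','w13')
```

```text
pos [ 0.4819 -0.2613  0.0913] shift [ 0.0002 -0.0021  0.1507] turn [ 0.0023  0.0003 -0.0032] t 15.28 F [-0.7  0.7 -0.8] op 1.0 q [ 0.06  0.64  0.5   2.12 -0.6   0.52  2.32]
```

View pics/w13.png

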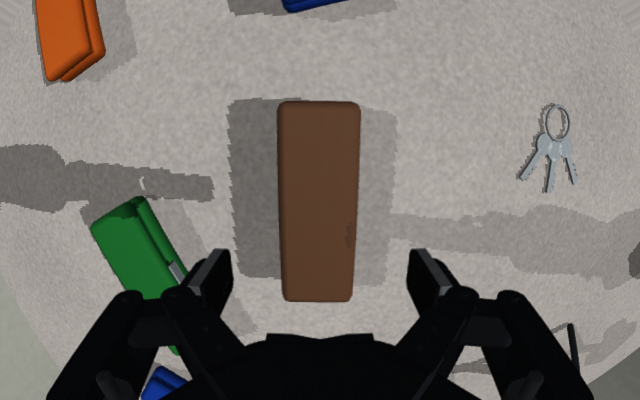

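Run:
```python
from fit import *
from go import toolR
P=rayN('top',np.array([(472,95),(525,370),(500,240)])/6.+[340,170],.036);print(P.round(3))
d=pickle.load(open('pics/w13.pkl','rb'));s=d['state']
print(R.from_quat(s['tcp_rot']).inv().apply(P-s['ee_pos']).round(3))
P=ray_wrist(d,[(188,290),(140,195)],.036)
print(P.round(3),R.from_quat(s['tcp_rot']).inv().apply(P-s['ee_pos']).round(3))
W=np.array([(353,301),(283.5,301),(278,101.5),(361,102.5)])
M0=rect(.15,.055,0)
f=lambda p:(proj_wrist(d,place(p,M0))-W).ravel()
r=least_squares(f,[.48,-.26,.04,-.2]);print(r.x.round(4),r.fun.round(1))
r=least_squares(lambda p:f([p[0],p[1],.034,p[2]]),[.48,-.26,-.2]);print(r.x.round(4),r.fun.round(1))
```

```text
[[ 0.571 -0.379  0.036]
 [ 0.434 -0.398  0.036]
 [ 0.498 -0.389  0.036]]
[[-0.09   0.117  0.056]
 [-0.144 -0.01   0.055]
 [-0.119  0.05   0.055]]
[[ 0.515 -0.38   0.036]
 [ 0.431 -0.386  0.036]] [[-0.106  0.063  0.055]
 [-0.134 -0.016  0.055]]
[ 0.4797 -0.2609  0.0296 -0.2733] [-0.1  0.1  0.1 -0.4 -0.6  0.3  0.7 -0.1]
[ 0.4789 -0.2607 -0.2733] [ 0.4  2.3 -0.5  1.9 -1.5 -1.2  1.6 -1.6]
```

Request:
jog_arm(
  steps=[
    [[0,-0.003,0.05,0.002,0,0.004],[0,-0.003,0.1,0.002,0,0.004],[0,-0.003,0.14,0.002,0,0.004],[0,-0.003,0.153,0.002,0,0.004],[0,-0.003,0.153,0.002,0,0.004]],
  ],
)

```text
t: 15.95
ee_pos: [0.4797, -0.261, 0.0136]
tcp_rot: [0.796, 0.605, -0.001, -0.001]
force: [0.2, -0.7, 0.3]
opening: 0.997
```

Request:
jog_arm(
  steps=[
    [[0,0,0,0,0,0],[0,0,0,0,0,0]],
  ],
)

```text
t: 16.2
ee_pos: [0.4801, -0.2611, 0.014]
tcp_rot: [0.796, 0.605, -0.0, -0.0]
force: [-1.0, 0.4, 0.6]
opening: 1.0
```

Run:
```python
from go import *
go([.4805,-.261,.014],toolR(-.27))
```

```text
pos [ 0.4801 -0.2611  0.014 ] shift [0.0003 0.0007 0.    ] turn [-0.0013  0.0005 -0.0012] t 16.2 F [-1.   0.4  0.6] op 1.0 q [ 0.17  0.75  0.35  2.14 -0.71  0.37  2.4 ]
```

Request:
jog_arm(
  steps=[
    [[0,0,0,0,0,0],[0,0,0,0,0,0],[0,0,0,0,0,0],[0,0,0,0,0,0],[0,0,0,0,0,0]],
  ],
  fingers=-1,
)

```text
t: 16.82
ee_pos: [0.4798, -0.2611, 0.0139]
tcp_rot: [0.796, 0.605, -0.001, -0.001]
force: [-0.9, 0.8, 4.6]
opening: 0.628
```

Request:
jog_arm(
  steps=[
    [[0,0,0,0,0,0],[0,0,0,0,0,0],[0,0,0,0,0,0]],
  ],
)

```text
t: 17.2
ee_pos: [0.4798, -0.2611, 0.0139]
tcp_rot: [0.796, 0.605, -0.001, -0.001]
force: [-0.6, -0.2, 5.0]
opening: 0.63
```

Run:
```python
from go import *
go([.4805,-.261,.014],toolR(-.27))
```

```text
pos [ 0.4798 -0.2611  0.0139] shift [ 0.0005  0.0014 -0.0003] turn [-0.0021  0.     -0.0017] t 17.2 F [-0.6 -0.2  5. ] op 0.63 q [ 0.17  0.75  0.35  2.14 -0.71  0.37  2.4 ]
```

Request:
jog_arm(
  steps=[
    [[0,0,-0.02,0,0,0],[0,0,-0.06,0,0,0],[0,0,-0.14,0,0,0],[0,0,-0.24,0,0,0],[0,0,-0.34,0,0,0]],
  ],
)

```text
t: 17.82
ee_pos: [0.4794, -0.2604, 0.1848]
tcp_rot: [0.796, 0.605, -0.001, -0.001]
force: [0.2, 0.4, -1.5]
opening: 0.63
```

Request:
jog_arm(
  steps=[
    [[0,0,-0.06,0,0,0],[0,0,-0.06,0,0,0]],
  ],
)

```text
t: 18.08
ee_pos: [0.4812, -0.2616, 0.2157]
tcp_rot: [0.796, 0.605, 0.001, 0.001]
force: [-0.5, -0.4, -2.5]
opening: 0.628
```

Run:
```python
from look import *
from go import *
d=snap('wrist','w14')
from fit import *
s=d['state'];im=d['image'].astype(int);print([ (r,im[r,318].tolist()) for r in range(90,110)])
Rt=toolR(.235,np.radians(30)); show=np.array([.5756,-.0776,.2])
T=show-Rt.apply([0,0,-.004]);print('final TCP',T.round(4))
go(T+[-.05,-.015,.02],Rt);go(T+[-.06,-.04,.03],toolR(.235,0))
```

```text
[(90, [191, 185, 179]), (91, [189, 183, 178]), (92, [189, 183, 178]), (93, [190, 184, 179]), (94, [189, 183, 177]), (95, [189, 183, 178]), (96, [192, 187, 182]), (97, [196, 189, 184]), (98, [162, 153, 146]), (99, [98, 86, 77]), (100, [63, 44, 32]), (101, [70, 48, 34]), (102, [80, 54, 39]), (103, [85, 57, 41]), (104, [87, 59, 42]), (105, [89, 61, 44]), (106, [90, 62, 44]), (107, [94, 65, 46]), (108, [95, 65, 46]), (109, [97, 68, 48])]
final TCP [ 0.5775 -0.0771  0.1965]
pos [ 0.4802 -0.2607  0.214 ] shift [ 0.3502  0.001  -0.0049] turn [-0.6531  0.1679 -0.6293] t 18.12 F [ 0.   0.2 -1.9] op 0.628 q [-0.09  0.47  0.7   2.05 -0.43  0.77  2.17]
pos [ 0.4802 -0.2607  0.214 ] shift [ 0.2967 -0.0049 -0.0249] turn [-0.0008 -0.0007 -0.644 ] t 18.12 F [ 0.   0.2 -1.9] op 0.628 q [-0.09  0.47  0.7   2.05 -0.43  0.77  2.17]
```

View pics/w14.png

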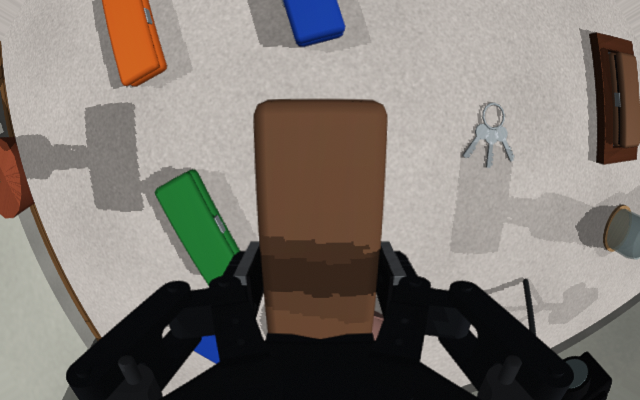

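Request:
jog_arm(
  steps=[
    [[0.06,-0.001,-0.01,0,0,-0.13],[0.12,-0.002,-0.02,0,0,-0.26],[0.18,-0.003,-0.025,0,0,-0.39],[0.24,-0.004,-0.025,0,0,-0.52],[0.297,-0.005,-0.025,0,0,-0.644]],
  ],
)

```text
t: 18.75
ee_pos: [0.5171, -0.1154, 0.2248]
tcp_rot: [0.617, 0.787, -0.001, -0.002]
force: [0.1, 0.2, -0.7]
opening: 0.633
```

Request:
jog_arm(
  steps=[
    [[0,0,0,0,0,0],[0,0,0,0,0,0]],
  ],
)

```text
t: 19.0
ee_pos: [0.5172, -0.1176, 0.2255]
tcp_rot: [0.619, 0.785, -0.001, -0.001]
force: [-0.3, 0.1, -1.4]
opening: 0.629
```

Run:
```python
from go import *
Rt=toolR(.235,np.radians(30))
go([.5375,-.087,.215],Rt)
```

```text
pos [ 0.5172 -0.1176  0.2255] shift [0.05   0.0539 0.021 ] turn [-6.703e-01 -6.000e-04 -6.000e-04] t 19.0 F [-0.3  0.1 -1.4] op 0.629 q [-0.3   0.41  0.57  2.07 -0.32  0.76  2.28]
```

Request:
jog_arm(
  steps=[
    [[0.01,0.01,0.004,-0.13,0,0],[0.02,0.022,0.008,-0.26,0,0],[0.03,0.033,0.012,-0.4,0,0],[0.04,0.044,0.016,-0.54,0,0],[0.05,0.054,0.021,-0.67,0,0]],
  ],
)

```text
t: 19.62
ee_pos: [0.5361, -0.0899, 0.2122]
tcp_rot: [0.602, 0.763, 0.185, 0.143]
force: [1.3, -0.1, -2.9]
opening: 0.628
```

Request:
jog_arm(
  steps=[
    [[0,0,0,0,0,0],[0,0,0,0,0,0]],
  ],
)

```text
t: 19.88
ee_pos: [0.5383, -0.0909, 0.2129]
tcp_rot: [0.602, 0.763, 0.185, 0.143]
force: [0.5, -0.0, -1.9]
opening: 0.63
```

Run:
```python
from look import *
from go import *
Rt=toolR(.235,np.radians(30))
go([.5775,-.0771,.1965],Rt)
snap('scene','s15')
```

```text
pos [ 0.5383 -0.0909  0.2129] shift [0.0085 0.0587 0.0668] turn [-0.0654 -0.0047 -0.002 ] t 19.88 F [ 0.5 -0.  -1.9] op 0.63 q [ 0.3   0.31 -0.14  2.31 -1.    0.18  2.95]
```

View pics/s15.png

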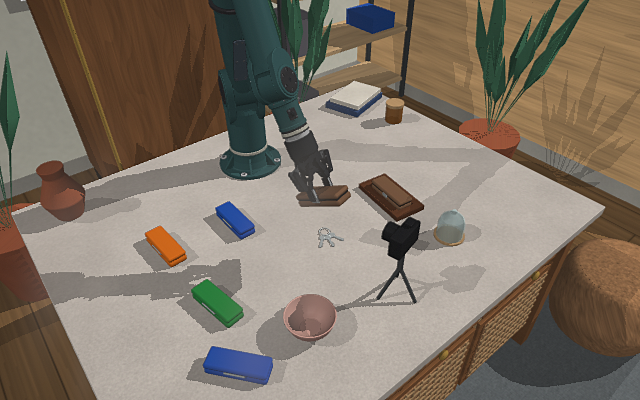

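Request:
jog_arm(
  steps=[
    [[0.002,0.01,0.01,0,0,0],[0.004,0.02,0.02,0,0,0],[0.004,0.03,0.03,0,0,0],[0.004,0.03,0.03,0,0,0]],
  ],
)

```text
t: 20.42
ee_pos: [0.558, -0.0809, 0.2061]
tcp_rot: [0.6, 0.765, 0.186, 0.143]
force: [-0.2, -0.5, -1.0]
opening: 0.631
```

Run:
```python
from go import *
Rt=toolR(.235,np.radians(30))
go([.5775,-.0771,.1965],Rt)
```

```text
pos [ 0.558  -0.0809  0.2061] shift [-0.0019  0.0266  0.0351] turn [-0.0645 -0.0095  0.0031] t 20.43 F [-0.2 -0.5 -1. ] op 0.631 q [ 0.27  0.34 -0.13  2.28 -1.01  0.16  2.93]
```

Request:
jog_arm(
  steps=[
    [[-0.001,0.008,0.01,0,0,0],[-0.001,0.016,0.02,0,0,0],[-0.001,0.024,0.03,0,0,0],[-0.001,0.026,0.034,0,0,0],[-0.001,0.026,0.034,0,0,0]],
  ],
)

```text
t: 21.05
ee_pos: [0.576, -0.0776, 0.1968]
tcp_rot: [0.601, 0.764, 0.186, 0.142]
force: [-0.5, 0.1, -1.6]
opening: 0.629
```

Request:
jog_arm(
  steps=[
    [[0,0,0,0,0,0],[0,0,0,0,0,0]],
  ],
)

```text
t: 21.3
ee_pos: [0.5759, -0.0777, 0.1971]
tcp_rot: [0.601, 0.764, 0.186, 0.143]
force: [0.2, -0.8, -1.5]
opening: 0.627
```

Run:
```python
from look import *
from go import *
from fit import *
import cv2
Rt=toolR(.235,np.radians(30))
go([.5775,-.0771,.1965],Rt)
print(R.from_quat(read_state()['tcp_rot']).as_matrix().round(3))
def draw(n,tag,x0,y0,x1,y1,s,out):
    d=snap(n,tag);st=d['state']
    im=cv2.imread(f'pics/{tag}.png')[y0:y1,x0:x1];im=cv2.resize(im,None,fx=s,fy=s,interpolation=cv2.INTER_CUBIC)
    if n=='top': im=cv2.convertScaleAbs(im,alpha=1.8)
    def pl(P,c,cl=True):
        q=(projN(n,P)+.5-[x0,y0])*s;cv2.polylines(im,[q.astype(int)],cl,c,1)
    Q=R.from_quat(st['tcp_rot'])
    for z in(.014,-.022):
        pl(Q.apply(np.array([[.0275,.075,z],[-.0275,.075,z],[-.0275,-.075,z],[.0275,-.075,z]]))+st['ee_pos'],(0,255,0))
    S=np.array([.5756,-.0776,.2]);S0=np.array([.7214,-.0427,.2]);pl([S,S0],(0,0,255),False)
    c=Rt.as_matrix()[:,1];pl([S-.075*c,S+.075*c],(255,255,0),False)
    cv2.imwrite(out,im)
draw('scene','s16',250,130,450,280,4,'pics/s16o.png');draw('top','t16',250,70,350,240,3.5,'pics/t16o.png')
snap('wrist','w16')
```

```text
pos [ 0.5759 -0.0777  0.1971] shift [0.0004 0.0026 0.0026] turn [-0.0646 -0.0084  0.0009] t 21.3 F [ 0.2 -0.8 -1.5] op 0.627 q [ 0.26  0.37 -0.14  2.26 -1.01  0.15  2.93]
[[-0.237  0.866  0.441]
 [ 0.972  0.208  0.112]
 [ 0.005  0.455 -0.89 ]]
```

View pics/s16o.png

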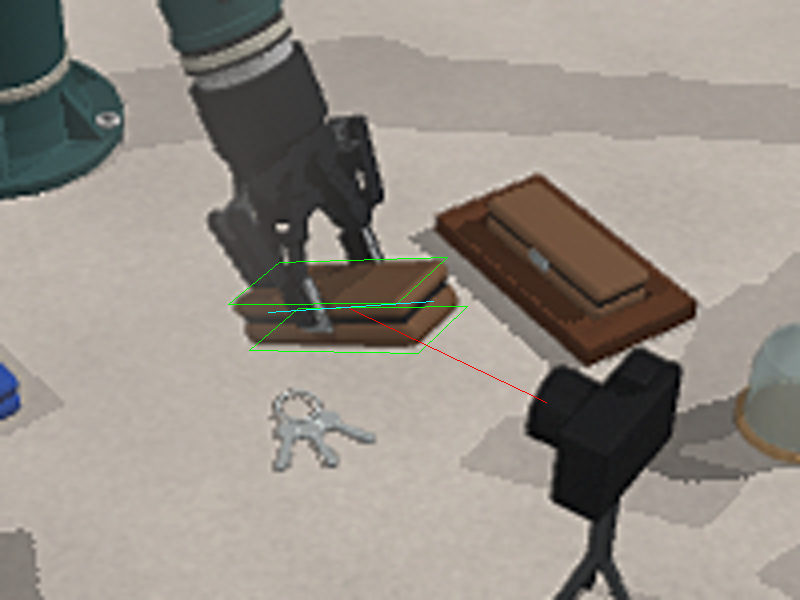

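View pics/t16o.png

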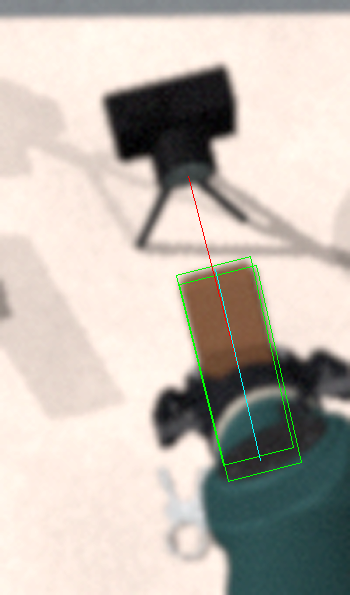

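View pics/w16.png

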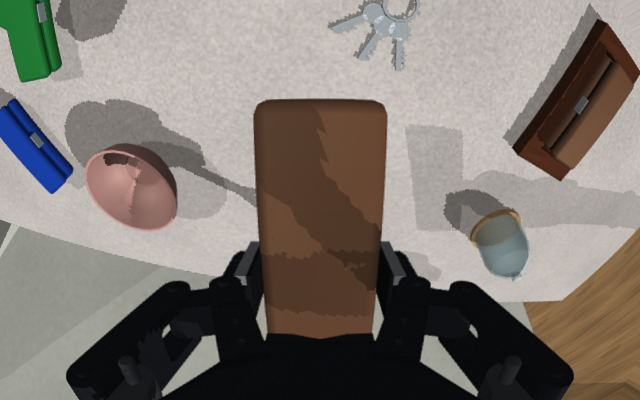

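Run:
```python
from plant import read_state, arm
s=read_state();print(s['t'],s['joint_vel'].round(4),s['ee_pos'].round(4),s['opening'])
print(arm.hand_in())
s=read_state();print(s['t'],s['ee_pos'].round(4),s['opening'])
```

```text
21.45 [ 0.0009  0.0017 -0.0003  0.0003  0.001   0.0015  0.001 ] [ 0.5759 -0.0777  0.1971] 0.630980815535768
the job is handed in; nothing more can be done
None
the job is handed in; nothing more can be done
```

I seated the upper case in the tray recess, lid up and released. The lower case is held still in front of the table camera, and I handed the job in at about 21.5 s of the 61 s allowed. No verdict was reported.

**Upper case:** my last wrist-camera check put it within about 2 mm and 0.01 rad of the recess. The fitted lid height was 35 mm where 42 mm was expected. My other case fits also read low, by about 6 to 9 mm, because of the rounded edges, so I took it as flat.

**Lower case:** by my estimate its centre is 2–3 mm from the asked point, resting on a camera position I take to be good to about 5 mm. It points at the camera to within about 2 degrees, with the lid up and nothing touching it.

**Pitch shortfall:** the end towards the camera is raised about 27 degrees instead of 30, inside the 10 degree tolerance. Joint 6 was at 0.15 against its 0.08 limit and joint 7 at 2.93 against 3.09, so I did not push further.

**Other objects:** I did not touch the bowl, dome or keys, and they look unmoved in the pictures. I did not measure their positions again at the end.

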